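Fetch the maple torso block from behind the bell and the funnel

TASK

I need the maple torso block, but the bronze bell and the copper funnel stand in front of it on the tiled shelf: first set both of them out of the way on the grey rubber mat, then stand the torso block upright in the middle of the round cork-topped carving stand, and only after that put the two back on the shelf, the bell centred on the round of the blue pad and the funnel on that of the green pad. Keep everything upright, set things down rather than dropping them, and leave the little amber glue jar on the shelf where it is.

Things in the scene. Friction and masses are not known exactly. Their poses are not given: they have to be found in the camera images.
- torso: Turned maple torso block, round, pale wood, 75.5 mm tall, loose, about 160 g. Base 60 to 62 mm across, narrow neck (48 mm) at 26 mm height, straight band 56 mm across from 36 to 66 mm height (the place to grip), dark dowel hole in the top. Origin: centre of its underside, z along its axis, up. It starts on the tiled shelf behind the bell and the funnel, whose feet stand only about 10 mm from it.
- bell: Bronze stage bell standing on its mouth, loose, about 350 g. 86 mm across at the foot, 70 mm across at 45 mm height, with an upright dark wooden round handle 24 mm across from 62 to 122 mm height (total height 122 mm; grip the handle from above). Origin: centre of its underside, z up. Starts on the blue pad.
- funnel: Copper funnel standing on its wide mouth, spout up, loose, about 180 g. Mouth 90 mm across up to 30 mm height, then a cone to 26 mm across at 70 mm, then a straight round spout 22 mm across up to 120 mm height (total height; grip the spout from above). Origin: centre of its underside, z up. Starts on the green pad.
- blue_pad: Blue round pad on the tiled shelf, fixed, 96 mm across, 4 mm thick, with a 44 mm wide tab on its -x side (towards the robot) that reaches 75 mm from the centre: the bell's place. Origin: centre of the round part's underside (on the shelf's top); its top is 4 mm above. At the start only its tab and a thin rim show beside the bell.
- green_pad: Green round pad on the tiled shelf, fixed, 96 mm across, 4 mm thick, with a 44 mm wide tab on its -x side (towards the robot) that reaches 75 mm from the centre: the funnel's place. Origin: centre of the round part's underside; its top is 4 mm above. At the start only its tab and a thin rim show beside the funnel. The two pads lie side by side, centres about 122 mm apart, each about 86 mm from the torso block's starting place; which is left and which right changes.
- shelf: Low tiled shelf of chipped white glazed tiles, fixed slab, 210 mm (its x) by 280 mm (its y) by 20 mm high. Origin: centre of its underside on the bench; x points away from the robot at zero yaw. A 55 mm tin dish, 14 mm high, holding two 18 mm painted ceramic eyes that reach 21 mm above the shelf's top, is fixed in its far left corner.
- mat: Grey rubber mat with a darker edge, fixed on the bench on one side (left or right) of the shelf, 300 mm (its x) by 180 mm (its y), 4 mm thick: the side area. Origin: centre of its underside. Room for bell and funnel side by side along its x.
- stand: Round carving stand with a brown cork top and a red foot disc 144 mm across, fixed on the bench on the other side of the shelf, cork 120 mm across, top face 32 mm above its origin. Origin: centre of its underside.
- jar: Small amber glue jar with a white cap, loose, 40 mm across, 44 mm tall, in the far right corner of the shelf; to be left alone. Origin: centre of its underside.
Things that resemble listed ones, but are neither listed nor needed, are in the scene too. What is shaped like the funnel but pink or turquoise is not meant.

How it is judged:
By the outcome, as a careful person would: the job done as asked, in the order asked, and still so for the second after the job is handed in, with the robot touching nothing.
It also fails if it takes over 131 s, if anything falls off the work surface, if the arm or the gripper's body presses on something with over 40 N, if the wrist force passes 120 N, or if a joint passes its speed limit or range.

ROBOT

A 6-joint arm with a two-finger parallel gripper is mounted at the origin on the work surface. World frame = base frame: x ahead of the robot, y to its left, z up, the work surface at z = 0. Lengths are in m, angles in degrees, forces in N, time in s.
With the tool pointing down it reaches from about 0.4 to 0.825 m from the base axis. Payload 7 kg.
Tool frame: the origin (TCP) lies at the very end of the fingers, on their centre line; the grasp point (between the pads) lies r.grip_depth behind it (r.grip_depth is the distance from the TCP to the grasp point, in m); z points along the fingers, y is the direction in which the jaws open and shut (so a half turn about z gives the same grasp; the last joint's range is limited). The gripper opens to 88 mm and grips with 3 to 60 N. Pads are 19 mm wide; open, the fingers measure 130 mm over their backs; the gripper's body (78 mm by 193 mm) begins 47 mm behind the grasp point.
Start: joints at [-60.728, 20.546, 0.682, 0, -70.136, -16.507], TCP at [0.149, -0.658, 0.227] pointing down, gripper open.
Joint ranges: [-176.03, 176.03], [-82.01, 121.73], [-58.28, 71.71], [-173.87, 95.51], [-174.79, -0.11], [-173.66, 173.66]. Speed limits (degrees/s): [136.94, 136.94, 172.46, 180, 180, 180].

INTERFACE

Orientations are given as [roll, pitch, yaw] about the fixed x, y, z axes, in that order (R = Rz(yaw) Ry(pitch) Rx(roll)).
In Python, from plant import r gives the robot as it stands. The module is installed in compiled form; this text tells all that it offers.
- The arm moves only by the tool step_arm, never from a script. Its argument "increments" is a list of rows, each a list of 3 entries, a list of its own where there are three numbers: the shift along the tool's x, y, z in m, then the turn, a rotation vector about the tool's x, y, z in rad, then the closure, from 0 (fully open) to 1 (shut). In form: [[[x, y, z], [wx, wy, wz], grip], ...]. A call has 1 to 10 rows; each row is the pose to reach, as a shift and turn from the pose commanded when the call began, along the tool's axes at that moment; what a row does not reach only later rows make up. A row lasts 1/10 s, in which the tool goes at most 50 mm and 8.59 degrees, less where a joint would pass 70% of its speed; a pose out of reach is approached as far as the arm can. A call with a gripper value outside its range is refused whole. The fingers move at their own pace and stop on an object; "force" is the grip in N (left out, the last holds). Time passes only in rows, so rows that repeat a pose let the fingers close. It gives the time, the measured TCP pose, the force and the opening at its end, in the units of the state.
- r.get_state(): the state, without advancing time (a new reading comes with each control period).
- r.capture(name): name is "side" or "top" or "wrist"; returns a dict with "color" (480x640x3 uint8, red, green, blue), "intrinsics" (3x3 intrinsics, pixels), "rvec" (rotation vector, rad) and "tvec" (3), from world to camera coordinates, as OpenCV has them; the wrist camera has in their place "T_tool_cam" (4x4, takes a point from camera to tool coordinates, whose origin is the TCP and whose axes are the flange's). Camera axes: x right, y down, z forward; pixel columns grow to the right and rows downward; lengths in m; the calibration is good to about 2 mm. A picture is of the moment at which its call begins: read the wrist's pose just before it. There is no depth.
- r.close_job(): hands the job in, once; it reports no verdict.
The state is a dict: "time_s": time; "joints": joint angles; "qd": joint speeds; "joint_torque": joint torques, N m; "tcp_pos": TCP position; "eef_rot": TCP orientation; "contact_force": force on the tool from outside, world axes, zero at the start; "moment": the same for the moment, N m; "gripper_width": finger opening in m.
Only numpy, scipy, OpenCV 4.12 (cv2) and the standard library are available. Lean on these libraries where they do the work, as an engineer would, in place of code of your own. Each camera call takes 0.05 s, during which the arm holds its last target.

## Working session

There is one attempt and no reset: what is moved stays moved. The work goes in short steps, Python scripts to look and compute and a tool call to move; the robot and the scene stay as the last step left them, time stands still between calls to the robot, and variables do not carry over. Pictures are saved under pics/ and viewed, and the job is handed in when it is done.

Besides the shell and the picture viewer there is one more tool, called as name(argument=value, ...) on one line, values as JSON. step_arm: Moves the arm, as the interface text tells. Its arguments: {"type":"object","properties":{"increments":{"type":"array","items":{"type":"array"}},"force":{"type":"number"}},"required":["increments"]}

```bash
mkdir -p pics; python3 - <<'E'
from plant import r
import cv2
s=r.get_state()
for k in s: print(k,s[k])
print(r.grip_depth)
for n in("top","side"):
    c=r.capture(n); cv2.imwrite(f"pics/{n}0.png",c["color"][:,:,::-1]); print(n,c["intrinsics"],c["rvec"],c["tvec"])
c=r.capture("wrist");print(c["T_tool_cam"],c["intrinsics"])
E
```

```text
time_s 0.0
joints [-6.07254656e+01  2.05912025e+01  6.34519313e-01 -2.02855177e-02
 -7.01352295e+01 -1.65054613e+01]
qd [-0.05415799 -0.00877945 -0.07233811 -0.05943479 -0.04486827 -0.0176661 ]
joint_torque [-2.35414765e-03 -5.82719207e+01  2.93051201e+01  6.99707866e+00
  7.05183222e-03 -1.63949671e-04]
tcp_pos [ 0.14904457 -0.65784688  0.22563045]
eef_rot [ 1.79906457e+02 -7.83163818e-03 -1.67237829e+02]
contact_force [-0.05510559  0.37255094 -0.03616145]
moment [-0.03082938 -0.00782047  0.01795264]
gripper_width 0.0876260308806518
0.0188
top [[488.07702876   0.         323.12249992]
 [  0.         488.07702876 241.69477082]
 [  0.           0.           1.        ]] [ 2.1453887  -2.20203789  0.11395785] [0.0049704  0.58077725 1.03197136]
side [[541.41896101   0.         317.13777674]
 [  0.         541.41896101 239.25931873]
 [  0.           0.           1.        ]] [ 0.43548312 -2.74513624  1.19273543] [0.56829398 0.14580358 0.95357053]
[[ 2.68125214e-04 -9.60811675e-01 -2.77201829e-01  7.52421302e-02]
 [ 9.99999930e-01  3.29751058e-04 -1.75696789e-04 -3.36080026e-04]
 [ 2.60219123e-04 -2.77201763e-01  9.60811696e-01 -1.57693474e-01]
 [ 0.00000000e+00  0.00000000e+00  0.00000000e+00  1.00000000e+00]] [[421.0234932    0.         313.79107121]
 [  0.         421.0234932  241.83886536]
 [  0.           0.           1.        ]]
```

View pics/top0.png

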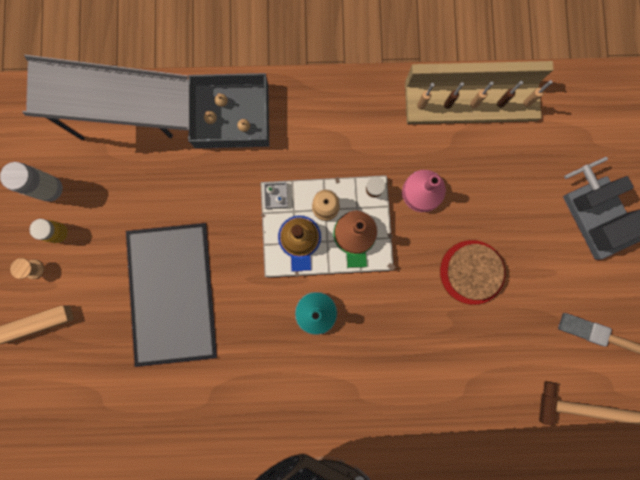

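View pics/side0.png

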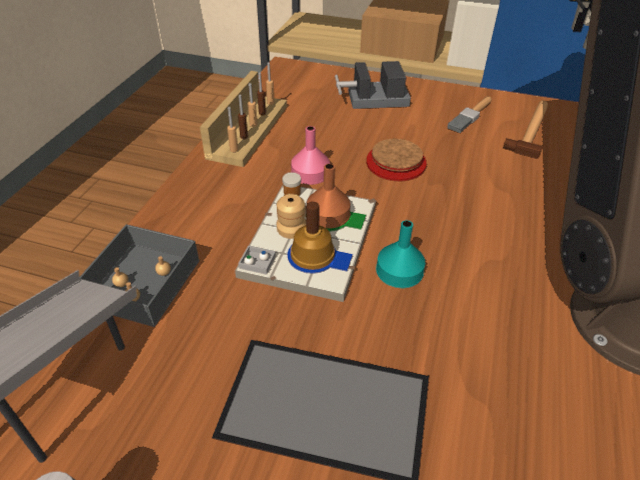

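The top view shows the mat on the left (about 172,293) and the stand on the right (473,272). On the shelf are the bell (298,236) on the blue pad, the funnel (356,232) on the green pad, the torso (325,203) and the jar (376,187). The turquoise (316,313) and pink (425,190) funnels are decoys. Next I'll enlarge the shelf area and measure.

```bash
cat > h.py <<'E'
from plant import r
import cv2, numpy as np
from scipy.spatial.transform import Rotation as R
def cam(n):
    s=r.get_state(); c=r.capture(n); K=c["intrinsics"]
    if n=="wrist":
        T=np.eye(4); T[:3,:3]=R.from_euler("xyz",s["eef_rot"],degrees=True).as_matrix(); T[:3,3]=s["tcp_pos"]
        M=np.linalg.inv(T@c["T_tool_cam"]); Rw,t=M[:3,:3],M[:3,3]
    else:
        Rw=cv2.Rodrigues(np.array(c["rvec"],float))[0]; t=np.array(c["tvec"],float).ravel()
    return dict(img=c["color"],K=K,R=Rw,t=t,P=K@np.c_[Rw,t])
def ray(c,u,v,z):
    d=c["R"].T@np.linalg.inv(c["K"])@np.array([u,v,1.]); o=-c["R"].T@c["t"]
    return o+d*(z-o[2])/d[2]
def proj(c,p):
    q=c["P"]@np.r_[p,1]; return q[:2]/q[2]
def tri(c1,u1,c2,u2):
    X=cv2.triangulatePoints(c1["P"],c2["P"],np.array(u1,float).reshape(2,1),np.array(u2,float).reshape(2,1)).ravel(); return X[:3]/X[3]
def hsv(c): return cv2.cvtColor(c["img"],cv2.COLOR_RGB2HSV)
def save(c,name,box=None,k=1):
    im=c["img"][:,:,::-1]
    if box: x0,y0,x1,y1=box; im=im[y0:y1,x0:x1]
    cv2.imwrite("pics/"+name,cv2.resize(im,None,fx=k,fy=k,interpolation=cv2.INTER_CUBIC))
E
python3 - <<'E'
from h import *
np.set_printoptions(precision=4,suppress=True)
c=cam("top"); s=cam("side")
save(c,"top1.png",(250,165,410,285),5); save(s,"side1.png",(230,140,390,300),3.7)
H=hsv(c)
def blob(m,name):
    n,l,st,ce=cv2.connectedComponentsWithStats(m.astype(np.uint8))
    i=1+st[1:,4].argmax(); print(name,st[i],ce[i]); return (l==i)
b=blob((H[...,0]>105)&(H[...,0]<130)&(H[...,1]>150)&(H[...,2]>60),"blue")
g=blob((H[...,0]>50)&(H[...,0]<75)&(H[...,1]>150)&(H[...,2]>50),"green")
rd=blob(((H[...,0]<4)|(H[...,0]>174))&(H[...,1]>200)&(H[...,2]>60),"red")
(x,y),rad=cv2.minEnclosingCircle(cv2.findContours(rd.astype(np.uint8),0,2)[0][0]); print("red",x,y,rad)
print("stand",ray(c,x,y,0.006),ray(c,x+rad,y,0.006))
mt=blob((H[...,1]<50)&(H[...,2]<125)&(np.arange(640)[None]<220)&(np.arange(480)[:,None]>215),"mat")
rr=cv2.minAreaRect(cv2.findContours(mt.astype(np.uint8),0,2)[0][0]); 
bx=cv2.boxPoints(rr);print("mat",rr,[ray(c,*p,0.004)[:2] for p in bx], ray(c,*rr[0],0.004))
w=blob((H[...,1]<60)&(H[...,2]>130)&(np.arange(640)[None]>250)&(np.arange(640)[None]<405),"shelf")
cn=max(cv2.findContours(w.astype(np.uint8),0,2)[0],key=cv2.contourArea)
rr=cv2.minAreaRect(cn);bx=cv2.boxPoints(rr);print("shelf",rr,[ray(c,*p,0.02)[:2] for p in bx],ray(c,*rr[0],.02))
for nm,(u,v),z in [("bell",(297,231),.146),("funnel",(360,226),.144),("torso",(325.5,202),.0955),("turq",(315.5,315),.12),("pink",(434,181),.12)]: print(nm,ray(c,u,v,z))
E
```

```text
blue [291 255  19  16 248] [300.5927 262.6573]
green [348 254  17  13 188] [356.1968 259.7447]
red [441 241  46  63 353] [455.085  275.2493]
red 471.5 272.5 31.976652145385742
stand [ 0.5061 -0.3362  0.006 ] [ 0.5043 -0.407   0.006 ]
mat [ 127  224   89  142 3217] [179.6363 310.9263]
mat ((170.09933471679688, 294.4918212890625), (135.59979248046875, 81.20743560791016), 85.29214477539062) [array([0.6201, 0.4316]), array([0.6305, 0.2518]), array([0.334 , 0.2284]), array([0.3246, 0.4035])] [0.4753 0.3288 0.004 ]
shelf [ 261  176  129  101 4759] [315.0805 211.1042]
shelf ((325.82586669921875, 225.5396728515625), (94.30757904052734, 127.25062561035156), 86.633544921875) [array([0.7176, 0.1271]), array([ 0.7274, -0.1551]), array([ 0.5181, -0.159 ]), array([0.5091, 0.1179])] [ 0.6171 -0.0171  0.02  ]
bell [0.5912 0.0407 0.146 ]
funnel [ 0.5981 -0.0817  0.144 ]
torso [ 0.6558 -0.0167  0.0955]
turq [0.4281 0.0092 0.12  ]
pink [ 0.6886 -0.2357  0.12  ]
```

View pics/top1.png

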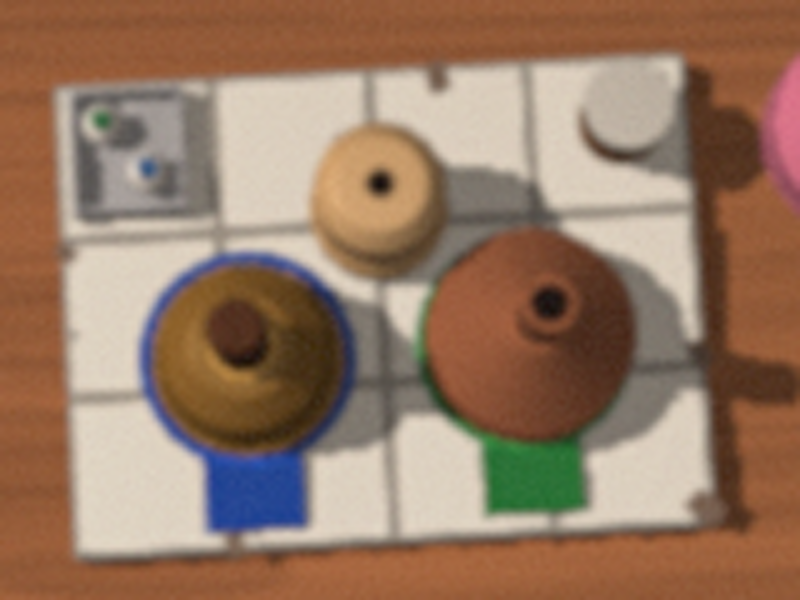

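View pics/side1.png

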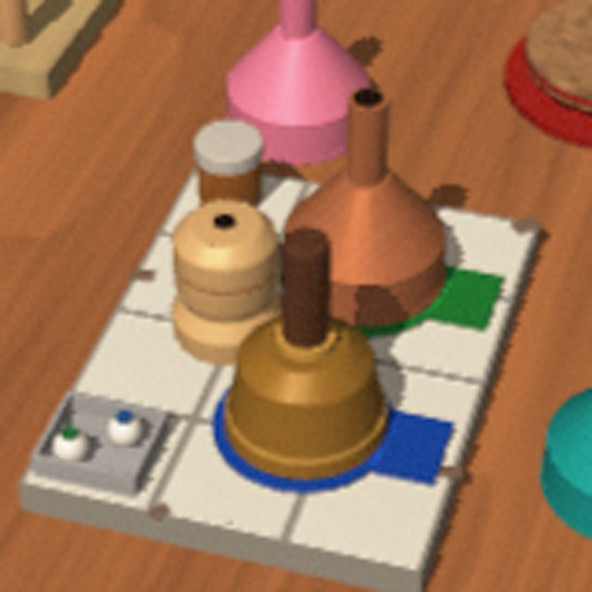

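```bash
python3 - <<'E'
from h import *
np.set_printoptions(precision=4,suppress=True)
c=cam("top"); s=cam("side")
for nm,a,b,z in [("bell",(237,330),(307,240),.146),("funnel",(550,302),(368,97),.144),("torso",(379,183),(224,221),.0955)]:
    a=np.array(a)/5+(250,165); b=np.array(b)/3.7+(230,140)
    print(nm,tri(c,a,s,b),ray(c,*a,z),ray(s,*b,z))
# stand cork by colour? use ellipse of red+cork
im=cv2.cvtColor(c["img"],cv2.COLOR_RGB2BGR)
save(c,"top2.png",(425,225,525,320),6); save(s,"side2.png",(350,120,450,190),7)
E
```

```text
bell [0.5922 0.0402 0.1445] [0.5912 0.0399 0.146 ] [0.5924 0.0419 0.146 ]
funnel [ 0.5994 -0.0817  0.1438] [ 0.5993 -0.0817  0.144 ] [ 0.5994 -0.0815  0.144 ]
torso [ 0.6569 -0.0172  0.0958] [ 0.6566 -0.0173  0.0955] [ 0.6573 -0.0176  0.0955]
```

View pics/top2.png

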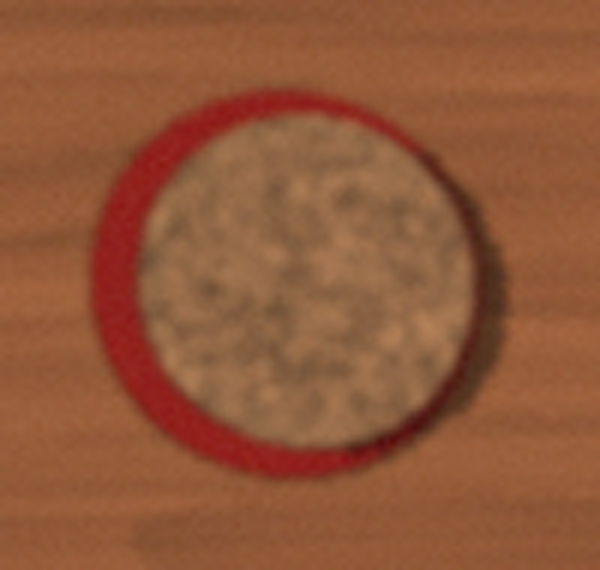

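step_arm(increments=[[[0, 0, -0.02], [0, 0, 0.112], 0], [[0, 0, -0.034], [0, 0, 0.2233], 0], [[0, 0, -0.034], [0, 0, 0.2233], 0], [[0, 0, -0.034], [0, 0, 0.2233], 0], [[0, 0, -0.034], [0, 0, 0.2233], 0]])

```text
time_s: 0.85
tcp_pos: [0.149, -0.6578, 0.2596]
eef_rot: [179.9, -0.0, -179.9]
contact_force: [0.4, -0.2, -0.4]
gripper_width: 0.0875
```

The red foot and cork edges are clear; the cork centre is at about pixel (476,272). The bell, funnel and torso triangulations agree within about 1.5 mm. Moving over the bell.

step_arm(increments=[[[-0.443, 0.6985, 0], [0, 0, 0], 0], [[-0.443, 0.6985, 0], [0, 0, 0], 0], [[-0.443, 0.6985, 0], [0, 0, 0], 0], [[-0.443, 0.6985, 0], [0, 0, 0], 0], [[-0.443, 0.6985, 0], [0, 0, 0], 0], [[-0.443, 0.6985, 0], [0, 0, 0], 0], [[-0.443, 0.6985, 0], [0, 0, 0], 0], [[-0.443, 0.6985, 0], [0, 0, 0], 0], [[-0.443, 0.6985, 0], [0, 0, 0], 0], [[-0.443, 0.6985, 0], [0, 0, 0], 0]])

```text
time_s: 1.85
tcp_pos: [0.4174, -0.2342, 0.2602]
eef_rot: [180.0, -0.0, -179.9]
contact_force: [2.5, -0.7, -0.2]
gripper_width: 0.0878
```

step_arm(increments=[[[-0.175, 0.275, 0], [0, 0, 0], 0], [[-0.175, 0.275, 0], [0, 0, 0], 0], [[-0.175, 0.275, 0], [0, 0, 0], 0], [[-0.175, 0.275, 0], [0, 0, 0], 0], [[-0.175, 0.275, 0], [0, 0, 0], 0], [[-0.175, 0.275, 0], [0, 0, 0], 0], [[-0.175, 0.275, 0], [0, 0, 0], 0], [[-0.175, 0.275, 0], [0, 0, 0], 0], [[-0.175, 0.275, 0], [0, 0, 0], 0]])

```text
time_s: 2.75
tcp_pos: [0.5919, 0.0392, 0.2593]
eef_rot: [-180.0, -0.1, -179.9]
contact_force: [0.8, -0.6, -0.1]
gripper_width: 0.0876
```

```bash
python3 - <<'E'
from h import *
np.set_printoptions(precision=4,suppress=True)
print(r.get_state()["tcp_pos"],r.get_state()["eef_rot"])
w=cam("wrist"); save(w,"w1.png")
for p in [(.592,.0405,.146),(.5993,-.0817,.144),(.6566,-.0173,.0955)]: print(proj(w,p))
E
```

```text
[0.5919 0.0392 0.2593] [-179.9575   -0.1251 -179.9067]
[316.6248 237.98  ]
[136.2007 247.2011]
[245.9908 296.9615]
```

View pics/w1.png

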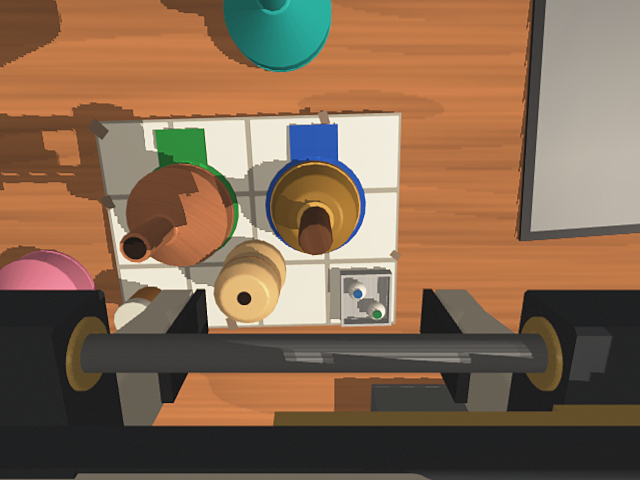

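The wrist view shows the bell handle top at (316,238), the funnel spout at (135,247) and the torso hole at (245,298). All match the predictions, so I'm descending to grip the bell.

step_arm(increments=[[[0, 0.001, 0.04], [0, 0, 0], 0], [[0, 0.001, 0.08], [0, 0, 0], 0], [[0, 0.001, 0.12], [0, 0, 0], 0], [[0, 0.001, 0.14], [0, 0, 0], 0], [[0, 0.001, 0.15], [0, 0, 0], 0], [[0, 0.001, 0.15], [0, 0, 0], 0.3], [[0, 0.001, 0.15], [0, 0, 0], 0.5], [[0, 0.001, 0.15], [0, 0, 0], 0.6], [[0, 0.001, 0.15], [0, 0, 0], 0.7], [[0, 0.001, 0.15], [0, 0, 0], 1]], force=25)

```text
time_s: 3.8
tcp_pos: [0.5927, 0.0399, 0.1115]
eef_rot: [180.0, 0.1, 180.0]
contact_force: [0.5, -1.1, 0.2]
gripper_width: 0.0535
```

step_arm(increments=[[[0, 0, 0], [0, 0, 0], 1], [[0, 0, 0], [0, 0, 0], 1], [[0, 0, 0], [0, 0, 0], 1], [[0, 0, 0], [0, 0, 0], 1]])

```text
time_s: 4.2
tcp_pos: [0.5922, 0.0398, 0.1105]
eef_rot: [180.0, -0.0, 180.0]
contact_force: [0.1, 0.7, 1.5]
gripper_width: 0.0233
```

step_arm(increments=[[[0, 0, -0.02], [0, 0, 0], 1], [[0, 0, -0.06], [0, 0, 0], 1], [[0, 0, -0.1], [0, 0, 0], 1], [[0.002, 0.03, -0.12], [0, 0, 0], 1], [[0.008, 0.065, -0.12], [0, 0, 0], 1], [[0.016, 0.105, -0.12], [0, 0, 0], 1], [[0.024, 0.145, -0.12], [0, 0, 0], 1], [[0.032, 0.185, -0.12], [0, 0, 0], 1], [[0.038, 0.225, -0.12], [0, 0, 0], 1], [[0.043, 0.26, -0.12], [0, 0, 0], 1]])

```text
time_s: 5.2
tcp_pos: [0.5483, 0.3015, 0.2298]
eef_rot: [-180.0, -0.1, 180.0]
contact_force: [1.0, -0.2, -3.3]
gripper_width: 0.0235
```

step_arm(increments=[[[0.002, 0.02, 0], [0, 0, 0], 1], [[0.004, 0.034, 0.02], [0, 0, 0], 1], [[0.004, 0.034, 0.05], [0, 0, 0], 1], [[0.004, 0.034, 0.08], [0, 0, 0], 1], [[0.004, 0.034, 0.11], [0, 0, 0], 1], [[0.004, 0.034, 0.125], [0, 0, 0], 1], [[0.004, 0.034, 0.132], [0, 0, 0], 1], [[0.004, 0.034, 0.134], [0, 0, 0], 1], [[0.004, 0.034, 0.134], [0, 0, 0], 1]])

```text
time_s: 6.1
tcp_pos: [0.5458, 0.3338, 0.097]
eef_rot: [180.0, 0.0, 180.0]
contact_force: [-0.8, 0.1, -2.4]
gripper_width: 0.0236
```

```bash
python3 - <<'E'
from h import *
np.set_printoptions(precision=4,suppress=True)
print(r.get_state()["tcp_pos"],r.get_state()["eef_rot"],r.get_state()["contact_force"])
s=cam("side"); save(s,"s2.png")
E
```

```text
[0.5458 0.3338 0.097 ] [179.9876   0.0251 179.9682] [-0.8447  0.1337 -2.3538]
```

View pics/s2.png

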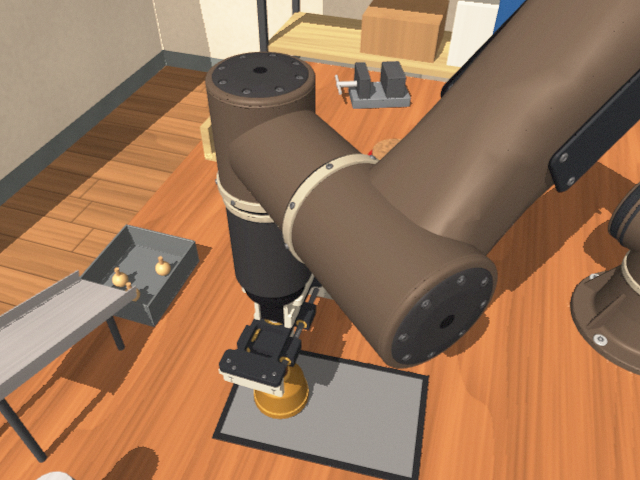

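The bell is held upright, just above the far half of the mat at about (281,395). Lowering it to contact.

step_arm(increments=[[[0, 0, 0.002], [0, 0, 0], 1], [[0, 0, 0.004], [0, 0, 0], 1], [[0, 0, 0.005], [0, 0, 0], 1], [[0, 0, 0.005], [0, 0, 0], 1], [[0, 0, 0.005], [0, 0, 0], 1]])

```text
time_s: 6.65
tcp_pos: [0.5454, 0.3337, 0.0916]
eef_rot: [180.0, 0.0, 180.0]
contact_force: [0.3, 0.1, -3.4]
gripper_width: 0.0232
```

step_arm(increments=[[[0, 0, 0.0005], [0, 0, 0], 1], [[0, 0, 0.001], [0, 0, 0], 1], [[0, 0, 0.001], [0, 0, 0], 1]])

```text
time_s: 6.95
tcp_pos: [0.5454, 0.3338, 0.0905]
eef_rot: [180.0, -0.0, 180.0]
contact_force: [0.0, 0.4, -3.3]
gripper_width: 0.0236
```

step_arm(increments=[[[0, 0, 0.0005], [0, 0, 0], 1], [[0, 0, 0.001], [0, 0, 0], 1], [[0, 0, 0.001], [0, 0, 0], 1]])

```text
time_s: 7.25
tcp_pos: [0.5455, 0.3339, 0.0905]
eef_rot: [180.0, 0.0, 180.0]
contact_force: [-3.3, -0.8, 4.5]
gripper_width: 0.0236
```

Contact. Releasing gently, rising, and looking.

step_arm(increments=[[[0, 0, 0], [0, 0, 0], 0.6], [[0, 0, 0], [0, 0, 0], 0.4], [[0, 0, 0], [0, 0, 0], 0.2], [[0, 0, 0], [0, 0, 0], 0], [[0, 0, 0], [0, 0, 0], 0], [[0, 0, -0.03], [0, 0, 0], 0], [[0, 0, -0.07], [0, 0, 0], 0], [[0, 0, -0.11], [0, 0, 0], 0], [[0, 0, -0.15], [0, 0, 0], 0], [[0, 0, -0.16], [0, 0, 0], 0]])

```text
time_s: 8.25
tcp_pos: [0.5472, 0.3349, 0.2552]
eef_rot: [179.7, 0.4, 180.0]
contact_force: [1.0, 0.1, 0.2]
gripper_width: 0.087
```

```bash
python3 - <<'E'
from h import *
np.set_printoptions(precision=4,suppress=True)
print(r.get_state()["tcp_pos"],r.get_state()["eef_rot"])
w=cam("wrist"); save(w,"w2.png")
print(proj(w,(.5455,.3338,.126)))
c=cam("top"); save(c,"t3.png")
E
```

```text
[0.5472 0.3349 0.2552] [179.7262   0.3585 179.9979]
[312.0889 227.9543]
```

View pics/w2.png

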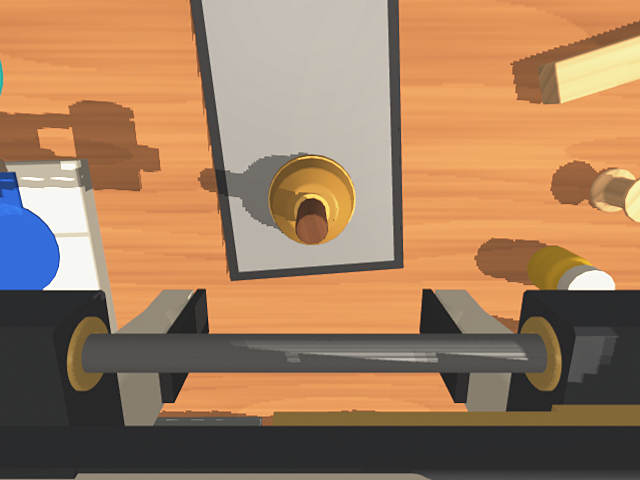

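View pics/t3.png

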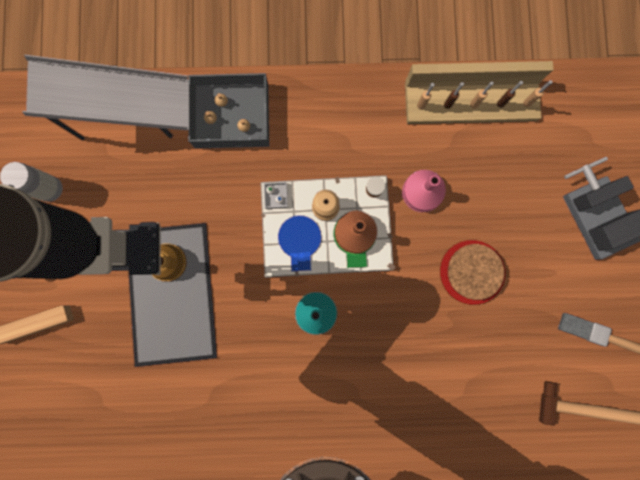

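The bell stands upright on the mat (wrist pixel (312,230)), and the blue pad is fully visible in the top view at (300,238). On to the funnel.

step_arm(increments=[[[-0.054, -0.4155, 0], [0, 0, 0], 0], [[-0.054, -0.4155, 0], [0, 0, 0], 0], [[-0.054, -0.4155, 0], [0, 0, 0], 0], [[-0.054, -0.4155, 0], [0, 0, 0], 0], [[-0.054, -0.4155, 0], [0, 0, 0], 0], [[-0.054, -0.4155, 0], [0, 0, 0], 0], [[-0.054, -0.4155, 0], [0, 0, 0], 0], [[-0.054, -0.4155, 0], [0, 0, 0], 0], [[-0.054, -0.4155, 0], [0, 0, 0], 0], [[-0.054, -0.4155, 0], [0, 0, 0], 0]])

```text
time_s: 9.35
tcp_pos: [0.5984, -0.0846, 0.2474]
eef_rot: [-180.0, -0.2, 179.7]
contact_force: [-0.2, 0.5, -0.2]
gripper_width: 0.0876
```

step_arm(increments=[[[0, 0, 0], [0, 0, 0], 0], [[0, 0, 0], [0, 0, 0], 0], [[0, 0, 0], [0, 0, 0], 0]])

```text
time_s: 9.65
tcp_pos: [0.5991, -0.0806, 0.2493]
eef_rot: [180.0, -0.0, -179.9]
contact_force: [0.1, -0.4, 0.3]
gripper_width: 0.0874
```

```bash
python3 - <<'E'
from h import *
np.set_printoptions(precision=4,suppress=True)
print(r.get_state()["tcp_pos"],r.get_state()["eef_rot"])
w=cam("wrist"); save(w,"w3.png")
print(proj(w,(.5993,-.0817,.144)))
E
```

```text
[ 0.5991 -0.0806  0.2493] [ 179.995    -0.0212 -179.9429]
[312.8509 241.0989]
```

View pics/w3.png

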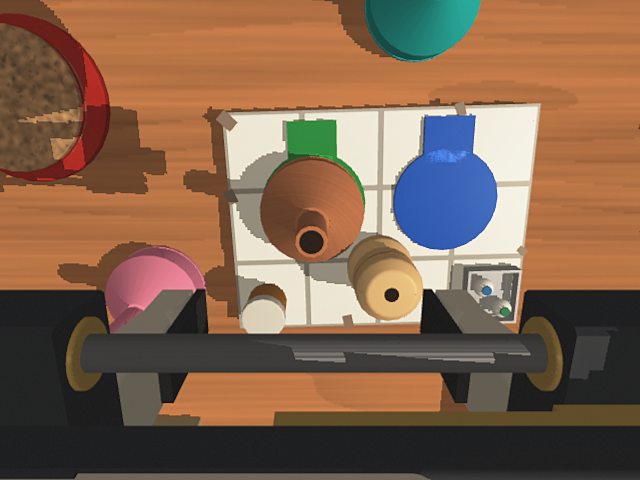

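The spout top is at (312,241), as predicted. Descending and gripping.

step_arm(increments=[[[0, -0.001, 0.04], [0, 0, 0], 0], [[0, -0.001, 0.08], [0, 0, 0], 0], [[0, -0.001, 0.115], [0, 0, 0], 0], [[0, -0.001, 0.135], [0, 0, 0], 0], [[0, -0.001, 0.144], [0, 0, 0], 0], [[0, -0.001, 0.144], [0, 0, 0], 0.2], [[0, -0.001, 0.144], [0, 0, 0], 0.4], [[0, -0.001, 0.144], [0, 0, 0], 0.5], [[0, -0.001, 0.144], [0, 0, 0], 0.6], [[0, -0.001, 0.144], [0, 0, 0], 0.7]], force=20)

```text
time_s: 10.7
tcp_pos: [0.5996, -0.0827, 0.1065]
eef_rot: [180.0, 0.1, 180.0]
contact_force: [-1.3, 0.8, 0.3]
gripper_width: 0.0527
```

step_arm(increments=[[[0, 0, 0], [0, 0, 0], 0.8], [[0, 0, 0], [0, 0, 0], 1], [[0, 0, 0], [0, 0, 0], 1], [[0, 0, 0], [0, 0, 0], 1], [[0, 0, 0], [0, 0, 0], 1]])

```text
time_s: 11.2
tcp_pos: [0.5992, -0.0827, 0.1055]
eef_rot: [180.0, -0.0, 180.0]
contact_force: [0.3, -0.2, -0.3]
gripper_width: 0.0217
```

step_arm(increments=[[[0, 0, -0.02], [0, 0, 0], 1], [[0, 0, -0.06], [0, 0, 0], 1], [[0, 0, -0.1], [0, 0, 0], 1], [[0, 0, -0.14], [0, 0, 0], 1], [[0, 0.02, -0.16], [0, 0, 0], 1], [[0.01, 0.055, -0.16], [0, 0, 0], 1], [[0.03, 0.09, -0.16], [0, 0, 0], 1], [[0.05, 0.13, -0.16], [0, 0, 0], 1], [[0.07, 0.17, -0.16], [0, 0, 0], 1], [[0.09, 0.205, -0.16], [0, 0, 0], 1]])

```text
time_s: 12.2
tcp_pos: [0.5079, 0.1237, 0.2651]
eef_rot: [-180.0, -0.0, 180.0]
contact_force: [0.3, 0.6, -2.6]
gripper_width: 0.0215
```

step_arm(increments=[[[0.02, 0.04, 0], [0, 0, 0], 1], [[0.04, 0.08, 0], [0, 0, 0], 1], [[0.06, 0.12, 0], [0, 0, 0], 1], [[0.08, 0.16, 0], [0, 0, 0], 1], [[0.095, 0.185, 0], [0, 0, 0], 1], [[0.104, 0.201, 0.02], [0, 0, 0], 1], [[0.104, 0.201, 0.06], [0, 0, 0], 1], [[0.104, 0.201, 0.1], [0, 0, 0], 1], [[0.104, 0.201, 0.13], [0, 0, 0], 1], [[0.104, 0.201, 0.15], [0, 0, 0], 1]])

```text
time_s: 13.2
tcp_pos: [0.4042, 0.322, 0.1128]
eef_rot: [-179.8, -0.1, 180.0]
contact_force: [-0.6, 0.8, -2.2]
gripper_width: 0.0215
```

step_arm(increments=[[[0, 0, 0.01], [0, 0, 0], 1], [[0, 0, 0.015], [0, 0, 0], 1], [[0, 0, 0.018], [0, 0, 0], 1], [[0, 0, 0.02], [0, 0, 0], 1], [[0, 0, 0.02], [0, 0, 0], 1], [[0, 0, 0.02], [0, 0, 0], 1]])

```text
time_s: 13.8
tcp_pos: [0.4057, 0.3236, 0.0963]
eef_rot: [179.9, 0.0, 180.0]
contact_force: [-0.1, 0.2, -2.4]
gripper_width: 0.0214
```

step_arm(increments=[[[0, 0, 0.004], [0, 0, 0], 1], [[0, 0, 0.007], [0, 0, 0], 1], [[0, 0, 0.009], [0, 0, 0], 1], [[0, 0, 0.01], [0, 0, 0], 1], [[0, 0, 0.0105], [0, 0, 0], 1], [[0, 0, 0.0105], [0, 0, 0], 1]])

```text
time_s: 14.4
tcp_pos: [0.4054, 0.3232, 0.0854]
eef_rot: [-180.0, 0.0, 180.0]
contact_force: [-2.3, -1.5, 4.0]
gripper_width: 0.0217
```

step_arm(increments=[[[0, 0, 0], [0, 0, 0], 0.6], [[0, 0, 0], [0, 0, 0], 0.4], [[0, 0, 0], [0, 0, 0], 0.2], [[0, 0, 0], [0, 0, 0], 0], [[0, 0, 0], [0, 0, 0], 0], [[0, 0, -0.03], [0, 0, 0], 0], [[0, 0, -0.07], [0, 0, 0], 0], [[0, 0, -0.11], [0, 0, 0], 0], [[0, 0, -0.15], [0, 0, 0], 0], [[0, 0, -0.165], [0, 0, 0], 0]])

```text
time_s: 15.4
tcp_pos: [0.4066, 0.3245, 0.2545]
eef_rot: [179.7, 0.2, 180.0]
contact_force: [-0.3, 0.1, -1.8]
gripper_width: 0.0869
```

```bash
python3 - <<'E'
from h import *
np.set_printoptions(precision=4,suppress=True)
print(r.get_state()["tcp_pos"],r.get_state()["eef_rot"])
w=cam("wrist"); save(w,"w4.png")
c=cam("top"); save(c,"t4.png")
H=hsv(c)
for nm,lo,hi in [("blue",105,130),("green",50,75)]:
    m=((H[...,0]>lo)&(H[...,0]<hi)&(H[...,1]>150)&(H[...,2]>40)).astype(np.uint8)
    m[:,:255]=0; m[:,405:]=0; m[:170]=0; m[285:]=0
    # opening w/ kernel wider than the tab keeps the round only
    k=cv2.getStructuringElement(cv2.MORPH_ELLIPSE,(29,29))
    o=cv2.morphologyEx(m,cv2.MORPH_OPEN,k)
    M=cv2.moments(o,True); u,v=M["m10"]/M["m00"],M["m01"]/M["m00"]
    cn=max(cv2.findContours(m,0,1)[0],key=cv2.contourArea)
    # circle part: upper contour points
    p=cn[:,0].astype(float); p=p[p[:,1]<v+6]
    W=np.array([ray(c,*q,.024)[:2] for q in p])
    A=np.c_[2*W,np.ones(len(W))]; x=np.linalg.lstsq(A,(W**2).sum(1),rcond=None)[0]
    print(nm,m.sum(),u,v,ray(c,u,v,.024),"fit",x[:2],np.sqrt(x[2]+x[:2]@x[:2]))
print("stand",ray(c,476.25,271.7,.032))
for q in [(448,271.7),(504.5,271.7),(476.25,243.3),(476.25,300)]:print(ray(c,*q,.032))
E
```

```text
[0.4066 0.3245 0.2545] [179.7326   0.2297 179.9972]
blue 1549 299.4292272379495 236.95332823259372 [0.5929 0.0413 0.024 ] fit [0.5937 0.0417] 0.043828761835673705Traceback (most recent call last):
  File "<stdin>", line 13, in <module>
ZeroDivisionError: float division by zero
```

View pics/w4.png

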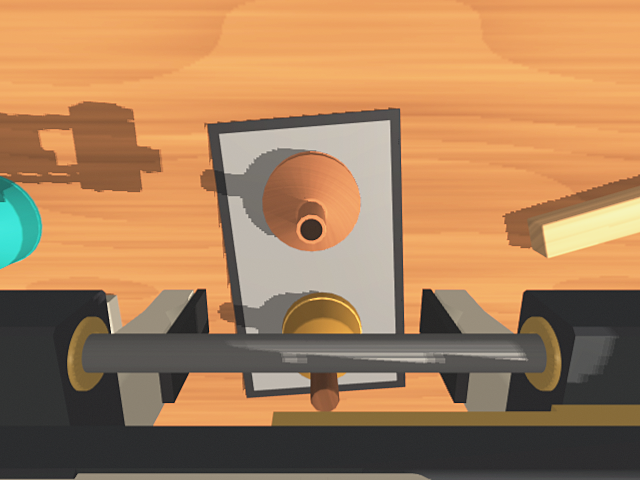

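View pics/t4.png

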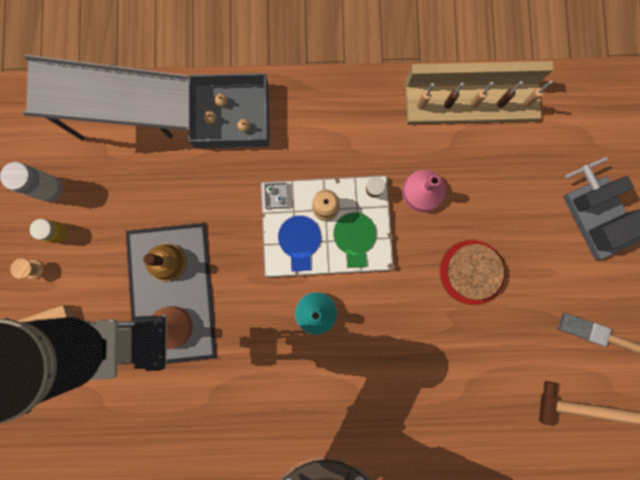

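Bell and funnel both stand upright within the mat, and both pads are clear (round centres about (300,237) and (356,234)). Refining the pad and stand centres.

```bash
cat > pads.py <<'E'
from h import *
np.set_printoptions(precision=4,suppress=True)
def fit(W):
    A=np.c_[2*W,np.ones(len(W))]; 
    for _ in range(4):
        x=np.linalg.lstsq(A,(W**2).sum(1),rcond=None)[0]; R0=np.sqrt(x[2]+x[:2]@x[:2])
        e=abs(np.linalg.norm(W-x[:2],axis=1)-R0); k=e<max(.0015,np.median(e)*2); W=W[k];A=A[k]
    return x[:2],R0,len(W),e.mean()
for n in ["top","side"]:
    c=cam(n); im=cv2.resize(c["img"],None,fx=4,fy=4,interpolation=cv2.INTER_CUBIC).astype(float)
    for nm,ch,xy in [("blue",2,(.5932,.0414)),("green",1,(.5993,-.0815))]:
        d=im[...,ch]-im[...,0]  # vs red: white tiles ~0 or negative
        u0=proj(c,(*xy,.024)); 
        W=[]
        for a in np.arange(-150,151,4):
            # rays in the world plane from guess, find strongest drop
            dr=np.array([np.cos(np.radians(a)),np.sin(np.radians(a))]); rs=np.arange(.035,.06,.0004)
            pv=[]
            for q in rs:
                u=proj(c,(*(np.array(xy)+dr*q),.024)); pv.append(d[int(round(u[1]*4+1.5)),int(round(u[0]*4+1.5))])
            pv=np.array(pv); 
            half=(pv[:5].mean()+pv[-8:].mean())/2
            if pv[:5].mean()-pv[-8:].mean()<30: continue
            i=np.argmax(pv<half); W.append(np.array(xy)+dr*rs[i])
        print(n,nm,fit(np.array(W)) if len(W)>10 else len(W))
    # stand cork: edge red/cork on left side, use red-green contrast
c=cam("top")
print("stand cork",ray(c,476.25,271.7,.032))
for q in [(448,271.7),(504.5,271.7),(476.25,243.3),(476.25,300)]:print(ray(c,*q,.032)[:2])
# red foot outer: left 92,right~?; top 90,bottom 478 in top2
print(ray(c,425+92/6,271.7,.006)[:2],ray(c,425+284/6,225+90/6,.006)[:2],ray(c,425+284/6,225+478/6,.006)[:2])
E
python3 pads.py
```

```text
top blue (array([0.5941, 0.0418]), np.float64(0.0467518041741895), 76, np.float64(0.0002493248319398145))
top green (array([ 0.5982, -0.0793]), np.float64(0.046383373371145224), 76, np.float64(0.0002851053319449144))
side blue (array([0.5945, 0.0424]), np.float64(0.048112574593702495), 75, np.float64(0.00040195758954657924))
side green (array([ 0.5988, -0.0788]), np.float64(0.048162290205526814), 76, np.float64(0.0003561446949245952))
stand cork [ 0.5069 -0.3385  0.032 ]
[ 0.5085 -0.2775]
[ 0.5053 -0.3995]
[ 0.5683 -0.342 ]
[ 0.4463 -0.3351]
[ 0.5097 -0.2674] [ 0.5782 -0.3421] [ 0.4356 -0.3341]
```

step_arm(increments=[[[-0.2515, -0.3406, 0], [0, 0, 0], 0], [[-0.2515, -0.3406, 0], [0, 0, 0], 0], [[-0.2515, -0.3406, 0], [0, 0, 0], 0], [[-0.2515, -0.3406, 0], [0, 0, 0], 0], [[-0.2515, -0.3406, 0], [0, 0, 0], 0], [[-0.2515, -0.3406, 0], [0, 0, 0], 0], [[-0.2515, -0.3406, 0], [0, 0, 0], 0], [[-0.2515, -0.3406, 0], [0, 0, 0], 0], [[-0.2515, -0.3406, 0], [0, 0, 0], 0], [[-0.2515, -0.3406, 0], [0, 0, 0], 0]])

```text
time_s: 16.65
tcp_pos: [0.6574, -0.0205, 0.2468]
eef_rot: [-179.9, -0.2, 179.8]
contact_force: [0.3, -0.1, -0.4]
gripper_width: 0.0876
```

step_arm(increments=[[[0, 0, 0], [0, 0, 0], 0], [[0, 0, 0], [0, 0, 0], 0], [[0, 0, 0], [0, 0, 0], 0]])

```text
time_s: 16.95
tcp_pos: [0.6563, -0.0164, 0.25]
eef_rot: [180.0, -0.0, -180.0]
contact_force: [0.3, -0.0, -0.6]
gripper_width: 0.0877
```

```bash
python3 - <<'E'
from h import *
np.set_printoptions(precision=4,suppress=True)
print(r.get_state()["tcp_pos"],r.get_state()["eef_rot"])
w=cam("wrist"); save(w,"w5.png")
print(proj(w,(.6569,-.0174,.0955)))
E
```

```text
[ 0.6563 -0.0164  0.25  ] [ 179.9977   -0.0125 -179.9521]
[313.1531 223.879 ]
```

View pics/w5.png

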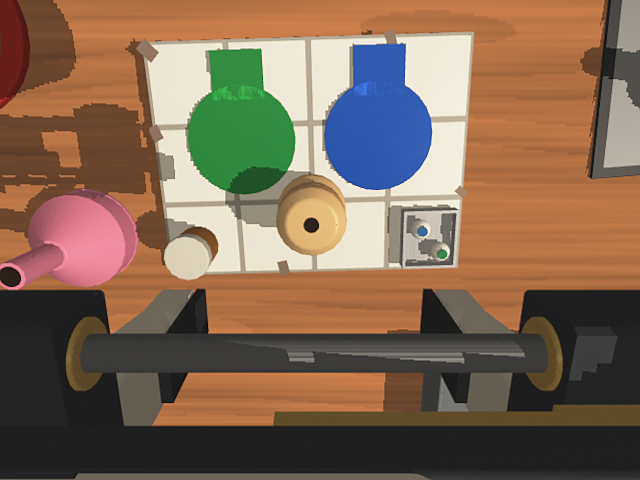

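The dowel hole is at (312,225), within about 0.5 mm of the prediction. Descending on the torso.

step_arm(increments=[[[0, -0.001, 0.04], [0, 0, 0], 0], [[0, -0.001, 0.08], [0, 0, 0], 0], [[0, -0.001, 0.12], [0, 0, 0], 0], [[0, -0.001, 0.15], [0, 0, 0], 0], [[0, -0.001, 0.175], [0, 0, 0], 0], [[0, -0.001, 0.19], [0, 0, 0], 0], [[0, -0.001, 0.197], [0, 0, 0], 0], [[0, -0.001, 0.198], [0, 0, 0], 0], [[0, -0.001, 0.198], [0, 0, 0], 0.2], [[0, -0.001, 0.198], [0, 0, 0], 0.3]], force=20)

```text
time_s: 18.0
tcp_pos: [0.6576, -0.0182, 0.0535]
eef_rot: [180.0, 0.1, 180.0]
contact_force: [-0.4, 0.4, 0.3]
gripper_width: 0.0772
```

step_arm(increments=[[[0, 0, 0], [0, 0, 0], 0.35], [[0, 0, 0], [0, 0, 0], 0.5], [[0, 0, 0], [0, 0, 0], 1], [[0, 0, 0], [0, 0, 0], 1], [[0, 0, 0], [0, 0, 0], 1]])

```text
time_s: 18.5
tcp_pos: [0.6569, -0.0185, 0.0526]
eef_rot: [-180.0, 0.0, 180.0]
contact_force: [-0.8, -0.5, 4.7]
gripper_width: 0.0555
```

step_arm(increments=[[[0, 0, -0.02], [0, 0, 0], 1], [[0, 0, -0.06], [0, 0, 0], 1], [[0, 0, -0.1], [0, 0, 0], 1], [[0, 0, -0.14], [0, 0, 0], 1], [[0.005, -0.015, -0.15], [0, 0, 0], 1], [[0.02, -0.05, -0.15], [0, 0, 0], 1], [[0.037, -0.085, -0.15], [0, 0, 0], 1], [[0.055, -0.125, -0.15], [0, 0, 0], 1], [[0.073, -0.165, -0.15], [0, 0, 0], 1], [[0.09, -0.2, -0.15], [0, 0, 0], 1]])

```text
time_s: 19.5
tcp_pos: [0.5648, -0.22, 0.2009]
eef_rot: [180.0, -0.1, 179.9]
contact_force: [0.8, -0.7, -1.2]
gripper_width: 0.0551
```

step_arm(increments=[[[0.02, -0.04, 0], [0, 0, 0], 1], [[0.04, -0.08, 0], [0, 0, 0], 1], [[0.052, -0.106, 0], [0, 0, 0], 1], [[0.06, -0.12, 0], [0, 0, 0], 1], [[0.06, -0.12, 0], [0, 0, 0], 1], [[0.06, -0.12, 0], [0, 0, 0], 1]])

```text
time_s: 20.1
tcp_pos: [0.5062, -0.3382, 0.2014]
eef_rot: [180.0, -0.0, 179.9]
contact_force: [-0.0, 0.7, -2.2]
gripper_width: 0.0554
```

```bash
python3 - <<'E'
from h import *
np.set_printoptions(precision=4,suppress=True)
print(r.get_state()["tcp_pos"],r.get_state()["contact_force"])
w=cam("wrist"); save(w,"w6.png")
print(proj(w,(.507,-.339,.032)),proj(w,(.507,-.279,.032)),proj(w,(.507,-.399,.032)),proj(w,(.447,-.339,.032)))
E
```

```text
[ 0.5062 -0.3382  0.2014] [-0.0175  0.6985 -2.2033]
[313.2331 219.7846] [388.5676 219.6944] [237.8966 219.8747] [313.1142 142.4697]
```

View pics/w6.png

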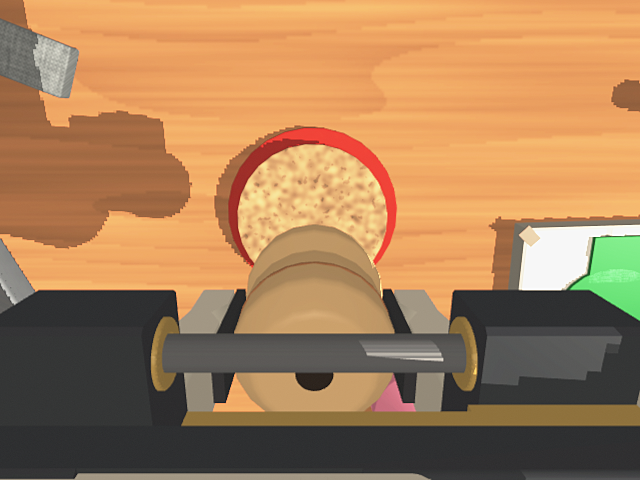

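The cork edges (237, 388, top 143) match the prediction within a pixel. Lowering.

step_arm(increments=[[[0, -0.001, 0.02], [0, 0, 0], 1], [[0, -0.001, 0.05], [0, 0, 0], 1], [[0, -0.001, 0.08], [0, 0, 0], 1], [[0, -0.001, 0.105], [0, 0, 0], 1], [[0, -0.001, 0.12], [0, 0, 0], 1], [[0, -0.001, 0.128], [0, 0, 0], 1], [[0, -0.001, 0.132], [0, 0, 0], 1], [[0, -0.001, 0.134], [0, 0, 0], 1], [[0, -0.001, 0.1355], [0, 0, 0], 1], [[0, -0.001, 0.1355], [0, 0, 0], 1]])

```text
time_s: 21.15
tcp_pos: [0.507, -0.3394, 0.0671]
eef_rot: [-180.0, 0.1, 180.0]
contact_force: [-0.5, -0.1, -2.0]
gripper_width: 0.0553
```

step_arm(increments=[[[0, 0, 0.0005], [0, 0, 0], 1], [[0, 0, 0.0005], [0, 0, 0], 1]])

```text
time_s: 21.35
tcp_pos: [0.5067, -0.3395, 0.0665]
eef_rot: [-180.0, 0.0, 180.0]
contact_force: [-0.2, -0.1, -2.2]
gripper_width: 0.0549
```

step_arm(increments=[[[0, 0, 0.0005], [0, 0, 0], 1], [[0, 0, 0.001], [0, 0, 0], 1], [[0, 0, 0.0015], [0, 0, 0], 1], [[0, 0, 0.0015], [0, 0, 0], 1]])

```text
time_s: 21.75
tcp_pos: [0.5066, -0.3394, 0.0646]
eef_rot: [-180.0, -0.0, 180.0]
contact_force: [-1.0, 0.4, -2.3]
gripper_width: 0.0547
```

step_arm(increments=[[[0, 0, 0.0005], [0, 0, 0], 1], [[0, 0, 0.001], [0, 0, 0], 1], [[0, 0, 0.001], [0, 0, 0], 1]])

```text
time_s: 22.05
tcp_pos: [0.5066, -0.3394, 0.0646]
eef_rot: [-180.0, 0.0, 180.0]
contact_force: [-2.1, 2.8, 6.9]
gripper_width: 0.0551
```

Contact (about 9 N change). Releasing and rising.

step_arm(increments=[[[0, 0, -0.0005], [0, 0, 0], 0.2], [[0, 0, -0.0005], [0, 0, 0], 0], [[0, 0, -0.0005], [0, 0, 0], 0], [[0, 0, -0.0005], [0, 0, 0], 0], [[0, 0, -0.02], [0, 0, 0], 0], [[0, 0, -0.06], [0, 0, 0], 0], [[0, 0, -0.1], [0, 0, 0], 0], [[0, 0, -0.14], [0, 0, 0], 0], [[0, 0, -0.18], [0, 0, 0], 0], [[0, 0, -0.185], [0, 0, 0], 0]])

```text
time_s: 23.05
tcp_pos: [0.5087, -0.3407, 0.2546]
eef_rot: [-179.8, 0.5, -180.0]
contact_force: [-0.1, -0.0, -0.4]
gripper_width: 0.0875
```

```bash
python3 - <<'E'
from h import *
np.set_printoptions(precision=4,suppress=True)
print(r.get_state()["tcp_pos"],r.get_state()["contact_force"])
w=cam("wrist"); save(w,"w7.png"); print(proj(w,(.507,-.339,.1075)))
s=cam("side");save(s,"s7.png",(340,90,460,180),6)
E
```

```text
[ 0.5087 -0.3407  0.2546] [-0.1185 -0.0395 -0.396 ]
[317.4706 221.5381]
```

View pics/w7.png

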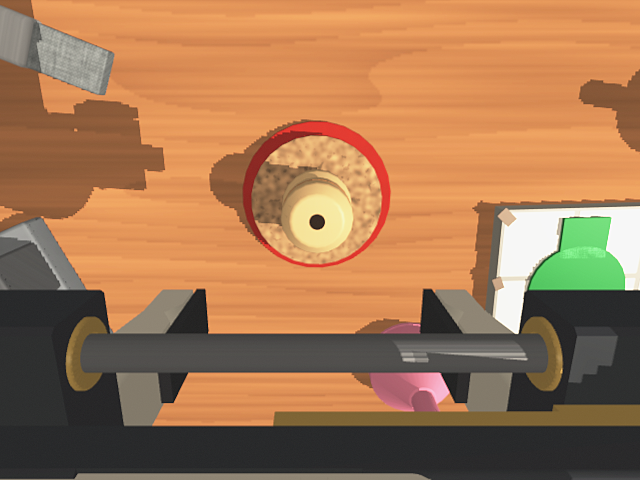

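View pics/s7.png

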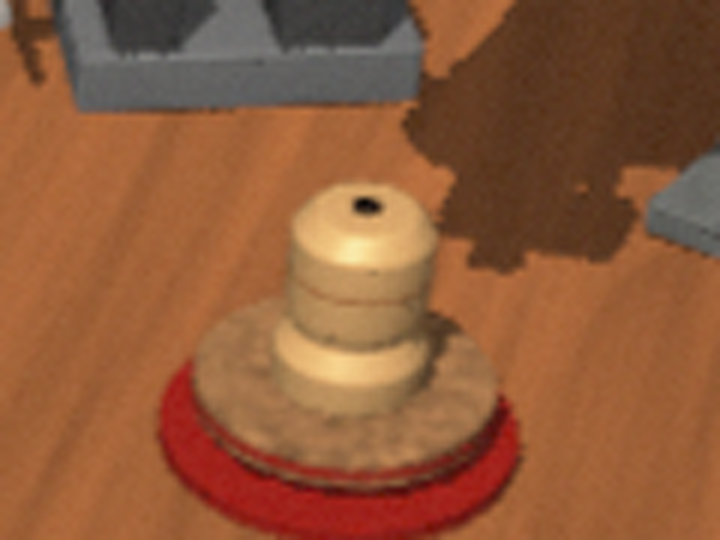

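The torso stands upright and centred on the cork (hole at (317,222), predicted (317.5,221.5)). Going back for the bell.

step_arm(increments=[[[-0.039, 0.673, 0], [0, 0, 0], 0], [[-0.039, 0.673, 0], [0, 0, 0], 0], [[-0.039, 0.673, 0], [0, 0, 0], 0], [[-0.039, 0.673, 0], [0, 0, 0], 0], [[-0.039, 0.673, 0], [0, 0, 0], 0], [[-0.039, 0.673, 0], [0, 0, 0], 0], [[-0.039, 0.673, 0], [0, 0, 0], 0], [[-0.039, 0.673, 0], [0, 0, 0], 0], [[-0.039, 0.673, 0], [0, 0, 0], 0], [[-0.039, 0.673, 0], [0, 0, 0], 0]])

```text
time_s: 24.15
tcp_pos: [0.5347, 0.1616, 0.2469]
eef_rot: [-179.9, -0.1, 180.0]
contact_force: [1.7, 0.1, 0.6]
gripper_width: 0.0877
```

step_arm(increments=[[[-0.011, 0.19, 0], [0, 0, 0], 0], [[-0.011, 0.19, 0], [0, 0, 0], 0], [[-0.011, 0.19, 0], [0, 0, 0], 0], [[-0.011, 0.19, 0], [0, 0, 0], 0], [[-0.011, 0.19, 0], [0, 0, 0], 0], [[-0.011, 0.19, 0], [0, 0, 0], 0], [[-0.011, 0.19, 0], [0, 0, 0], 0]])

```text
time_s: 24.85
tcp_pos: [0.5464, 0.3489, 0.2473]
eef_rot: [-179.9, -0.1, 180.0]
contact_force: [0.1, -0.5, -0.5]
gripper_width: 0.0878
```

step_arm(increments=[[[0.001, -0.0155, 0], [0, 0, 0], 0], [[0.001, -0.0155, 0.01], [0, 0, 0], 0], [[0.001, -0.0155, 0.03], [0, 0, 0], 0], [[0.001, -0.0155, 0.03], [0, 0, 0], 0]])

```text
time_s: 25.25
tcp_pos: [0.5446, 0.3321, 0.2159]
eef_rot: [-179.9, -0.2, 179.9]
contact_force: [-0.3, 0.5, -0.1]
gripper_width: 0.0876
```

```bash
python3 - <<'E'
from h import *
np.set_printoptions(precision=4,suppress=True)
print(r.get_state()["tcp_pos"],r.get_state()["contact_force"])
w=cam("wrist"); save(w,"w8.png"); print(proj(w,(.5455,.3338,.126)),ray(w,317,240,.126))
E
```

```text
[0.5446 0.3321 0.2159] [-0.2812  0.4963 -0.1451]
[317.6915 249.4815] [0.5394 0.3334 0.126 ]
```

View pics/w8.png

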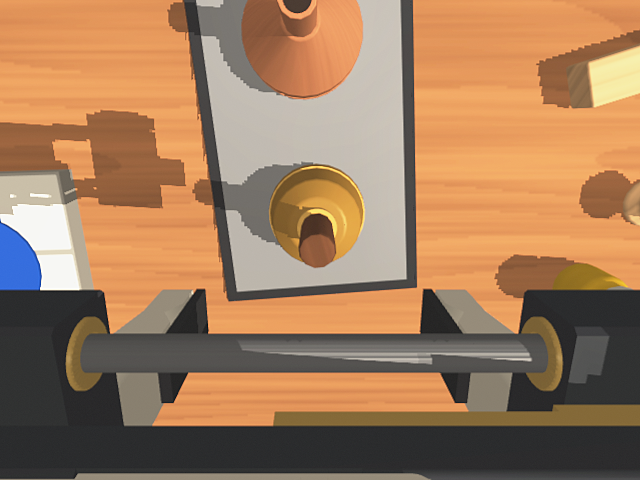

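The handle top is at (317,248), as predicted (318,249). Descending and gripping.

step_arm(increments=[[[0, 0, 0.03], [0, 0, 0], 0], [[0, 0, 0.07], [0, 0, 0], 0], [[0, 0, 0.1], [0, 0, 0], 0], [[0, 0, 0.118], [0, 0, 0], 0], [[0, 0, 0.125], [0, 0, 0], 0], [[0, 0, 0.125], [0, 0, 0], 0], [[0, 0, 0.125], [0, 0, 0], 0.2], [[0, 0, 0.125], [0, 0, 0], 0.4], [[0, 0, 0.125], [0, 0, 0], 0.5], [[0, 0, 0.125], [0, 0, 0], 0.6]], force=25)

```text
time_s: 26.3
tcp_pos: [0.5461, 0.3346, 0.0944]
eef_rot: [179.9, 0.0, 180.0]
contact_force: [-0.9, 0.0, -0.3]
gripper_width: 0.0613
```

step_arm(increments=[[[0, 0, 0], [0, 0, 0], 0.7], [[0, 0, 0], [0, 0, 0], 0.8], [[0, 0, 0], [0, 0, 0], 1], [[0, 0, 0], [0, 0, 0], 1], [[0, 0, 0], [0, 0, 0], 1]])

```text
time_s: 26.8
tcp_pos: [0.5458, 0.3342, 0.0934]
eef_rot: [-180.0, -0.0, 180.0]
contact_force: [0.5, -0.3, 0.3]
gripper_width: 0.0234
```

step_arm(increments=[[[0, 0, -0.02], [0, 0, 0], 1], [[0, 0, -0.06], [0, 0, 0], 1], [[0, 0, -0.1], [0, 0, 0], 1], [[0, -0.02, -0.12], [0, 0, 0], 1], [[-0.009, -0.055, -0.12], [0, 0, 0], 1], [[-0.018, -0.095, -0.12], [0, 0, 0], 1], [[-0.026, -0.135, -0.12], [0, 0, 0], 1], [[-0.033, -0.175, -0.12], [0, 0, 0], 1], [[-0.04, -0.21, -0.12], [0, 0, 0], 1], [[-0.045, -0.245, -0.12], [0, 0, 0], 1]])

```text
time_s: 27.8
tcp_pos: [0.5904, 0.0877, 0.2129]
eef_rot: [-180.0, -0.1, 180.0]
contact_force: [1.1, -1.1, -2.2]
gripper_width: 0.0233
```

step_arm(increments=[[[-0.002, -0.025, 0], [0, 0, 0], 1], [[-0.004, -0.04, 0], [0, 0, 0], 1], [[-0.004, -0.047, 0], [0, 0, 0], 1], [[-0.004, -0.047, 0], [0, 0, 0], 1], [[-0.004, -0.047, 0], [0, 0, 0], 1]])

```text
time_s: 28.3
tcp_pos: [0.5946, 0.043, 0.2134]
eef_rot: [180.0, -0.0, 180.0]
contact_force: [-0.1, -0.4, -2.4]
gripper_width: 0.0232
```

```bash
python3 - <<'E'
from h import *
np.set_printoptions(precision=4,suppress=True)
print(r.get_state()["tcp_pos"],r.get_state()["contact_force"])
w=cam("wrist"); save(w,"w9.png"); print([proj(w,(.5943+.048*np.cos(a),.042+.048*np.sin(a),.024)) for a in (0,1.571,3.1416,-1.571)])
E
```

```text
[0.5946 0.043  0.2134] [-0.0834 -0.3778 -2.3692]
[array([313.1291, 266.8033]), array([370.1607, 212.9192]), array([313.088 , 154.8416]), array([256.0592, 212.9069])]
```

View pics/w9.png

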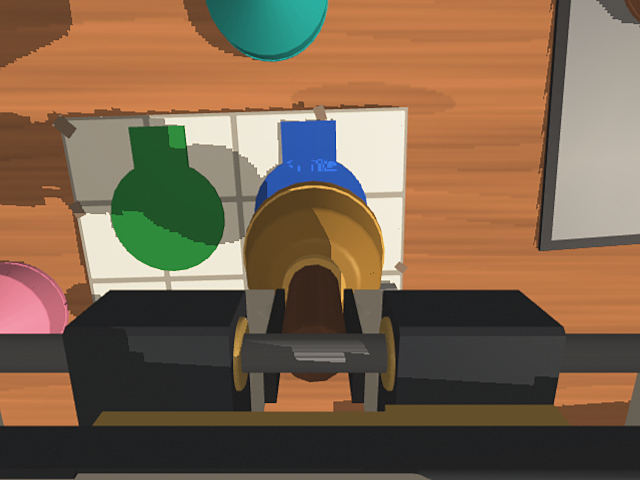

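The pad's edges show at about (254..368, row 205), perhaps 1–2 px left of the prediction. Checking this more finely before setting down.

```bash
cat > wpad.py <<'E'
from h import *
import sys
np.set_printoptions(precision=4,suppress=True)
def fit(W):
    for _ in range(4):
        A=np.c_[2*W,np.ones(len(W))]
        x=np.linalg.lstsq(A,(W**2).sum(1),rcond=None)[0]; R0=np.sqrt(x[2]+x[:2]@x[:2])
        e=abs(np.linalg.norm(W-x[:2],axis=1)-R0); k=e<max(.0012,np.median(e)*2); W=W[k]
    # fixed radius .048
    from scipy.optimize import least_squares
    f=least_squares(lambda p:np.linalg.norm(W-p,axis=1)-.048,x[:2]).x
    return x[:2],R0,len(W),f
def edges(c,ch,xy,rng,z=.024):
    d=c["img"].astype(float); d=d[...,ch]-d[...,0]; W=[]
    for a in rng:
        dr=np.array([np.cos(np.radians(a)),np.sin(np.radians(a))]); rs=np.arange(.038,.058,.0004)
        us=np.array([proj(c,(*(np.array(xy)+dr*q),z)) for q in rs],np.float32)
        pv=cv2.remap(d.astype(np.float32),us[:,:1],us[:,1:],cv2.INTER_LINEAR).ravel()
        a0,b0=pv[:6].mean(),pv[-8:].mean()
        if a0-b0<25: continue
        W.append(np.array(xy)+dr*rs[np.argmax(pv<(a0+b0)/2)])
    return np.array(W)
if __name__=="__main__":
    c=cam("wrist")
    rg={"b":list(range(95,152,3))+list(range(-152,-110,3)),"g":list(range(-150,151,3))}
    print("blue",fit(edges(c,2,(.594,.042),rg["b"])))
    print("green",fit(edges(c,1,(.5985,-.079),rg["g"])))
E
python3 wpad.py
```

```text
blue (array([0.5931, 0.04  ]), np.float64(0.04681875216795387), 22, array([0.5948, 0.0399]))
green (array([ 0.598 , -0.0809]), np.float64(0.04773065713986894), 100, array([ 0.5979, -0.0809]))
```

step_arm(increments=[[[0, -0.002, 0.02], [0, 0, 0], 1], [[0, -0.002, 0.05], [0, 0, 0], 1], [[0, -0.002, 0.075], [0, 0, 0], 1], [[0, -0.002, 0.088], [0, 0, 0], 1], [[0, -0.002, 0.094], [0, 0, 0], 1], [[0, -0.002, 0.094], [0, 0, 0], 1], [[0, -0.002, 0.094], [0, 0, 0], 1]])

```text
time_s: 29.1
tcp_pos: [0.5955, 0.0407, 0.1207]
eef_rot: [180.0, 0.1, -180.0]
contact_force: [0.3, -0.1, -2.2]
gripper_width: 0.0234
```

```bash
python3 - <<'E'
from h import *
np.set_printoptions(precision=4,suppress=True)
print(r.get_state()["tcp_pos"],r.get_state()["contact_force"])
w=cam("wrist"); save(w,"w10.png",(213,120,413,270),4)
s=cam("side"); save(s,"s10.png",(270,190,390,280),6)
E
```

```text
[0.5955 0.0407 0.1207] [ 0.2919 -0.12   -2.2107]
```

View pics/w10.png

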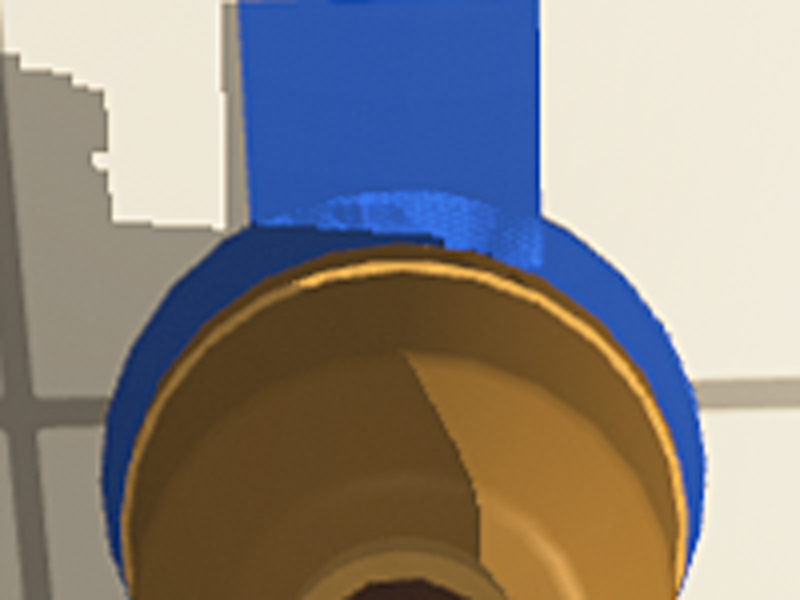

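View pics/s10.png

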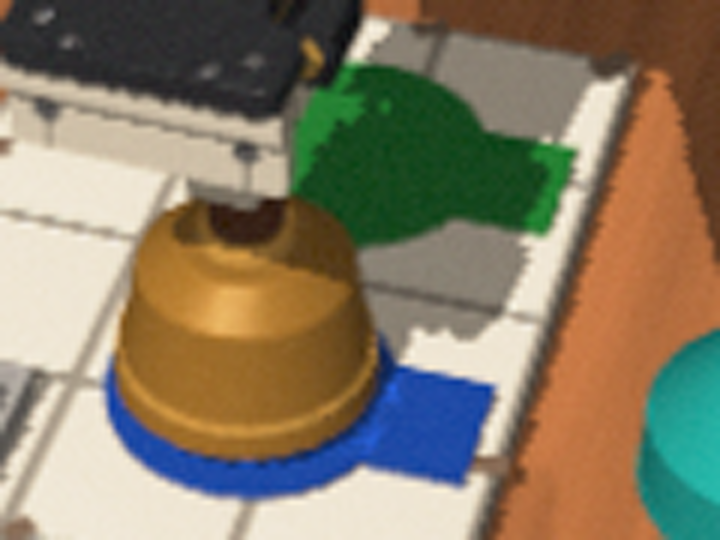

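```bash
cat > rel.py <<'E'
from wpad import *
def innerfit(c,ch,xy,Rg,z,rng):
    # object foot edge: scanning outward, pad colour begins
    d=c["img"].astype(float); d=d[...,ch]-d[...,0]; W=[]
    for a in rng:
        dr=np.array([np.cos(np.radians(a)),np.sin(np.radians(a))]); rs=np.arange(Rg-.009,Rg+.006,.0003)
        us=np.array([proj(c,(*(np.array(xy)+dr*q),z)) for q in rs],np.float32)
        pv=cv2.remap(d.astype(np.float32),us[:,:1],us[:,1:],cv2.INTER_LINEAR).ravel()
        i=np.argmax(pv>5)
        if pv[0]>5 or pv.max()<5: continue
        W.append(np.array(xy)+dr*rs[i])
    W=np.array(W)
    from scipy.optimize import least_squares
    f=least_squares(lambda p:np.linalg.norm(W-p,axis=1)-Rg,xy,loss="soft_l1",f_scale=.0005)
    return f.x,len(W),np.abs(f.fun).mean(), np.sqrt(((W-f.x)**2).sum(1)).mean()
E
python3 - <<'E'
from rel import *
z=.024+.1207-.1134
w=cam("wrist"); 
pr=list(range(95,152,3))+list(range(-152,-92,3))
print("pad",fit(edges(w,2,(.5945,.0405),pr)))
print("foot",innerfit(w,2,(.595,.0405),.043,z,[a for a in range(100,262,4)]))
s=cam("side")
print("pad",fit(edges(s,2,(.5945,.0405),range(40,150,3))))
print("foot",innerfit(s,2,(.595,.0405),.043,z,range(40,150,4)))
E
```

```text
Traceback (most recent call last):
  File "wpad.py", line 7, in fit
    x=np.linalg.lstsq(A,(W**2).sum(1),rcond=None)[0]; R0=np.sqrt(x[2]+x[:2]@x[:2])
                        ~~~~~~~~~~^^^
numpy.exceptions.AxisError: axis 1 is out of bounds for array of dimension 1
```

```bash
cat > rel2.py <<'E'
from rel import *
def outer(c,ch,xy,rng,z=.024):
    d=c["img"].astype(float); d=d[...,ch]-d[...,0]; W=[]
    for a in rng:
        dr=np.array([np.cos(np.radians(a)),np.sin(np.radians(a))]); rs=np.arange(.040,.056,.0003)
        us=np.array([proj(c,(*(np.array(xy)+dr*q),z)) for q in rs],np.float32)
        pv=cv2.remap(d.astype(np.float32),us[:,:1],us[:,1:],cv2.INTER_LINEAR).ravel()
        m,b=pv.max(),pv[-5:].mean()
        if m-b<25: continue
        W.append(np.array(xy)+dr*rs[np.where(pv>(m+b)/2)[0][-1]])
    return np.array(W)
E
python3 - <<'E'
from rel2 import *
z=.024+.1207-.1134
w=cam("wrist"); 
print(r.get_state()["tcp_pos"])
pr=list(range(95,152,3))+list(range(-152,-92,3))
print("pad",fit(outer(w,2,(.5945,.0405),pr)))
print("foot",innerfit(w,2,(.595,.0405),.043,z,[a for a in range(100,262,4)]))
s=cam("side")
print("pad",fit(outer(s,2,(.5945,.0405),range(40,150,3))))
print("foot",innerfit(s,2,(.595,.0405),.043,z,range(40,150,4)))
E
```

```text
[0.5952 0.0404 0.1206]
pad (array([0.5939, 0.04  ]), np.float64(0.04710423412261235), 38, array([0.5954, 0.04  ]))
foot (array([0.5973, 0.0399]), 41, np.float64(0.0001293048357552563), np.float64(0.04299031569198391))
pad (array([0.5943, 0.0446]), np.float64(0.0460019705091839), 37, array([0.5945, 0.0423]))
foot (array([0.5967, 0.0398]), 28, np.float64(0.00022478711469251403), np.float64(0.042965267075491066))
```

step_arm(increments=[[[0.0015, 0, 0.002], [0, 0, 0], 1], [[0.0015, 0, 0.004], [0, 0, 0], 1], [[0.0015, 0, 0.0055], [0, 0, 0], 1], [[0.0015, 0, 0.006], [0, 0, 0], 1], [[0.0015, 0, 0.006], [0, 0, 0], 1], [[0.0015, 0, 0.006], [0, 0, 0], 1]])

```text
time_s: 29.95
tcp_pos: [0.5932, 0.0403, 0.1135]
eef_rot: [180.0, -0.0, 180.0]
contact_force: [0.2, 0.2, -3.3]
gripper_width: 0.0234
```

```bash
python3 - <<'E'
from rel2 import *
print(r.get_state()["tcp_pos"])
z=.024+r.get_state()["tcp_pos"][2]-.1134
w=cam("wrist"); save(w,"w11.png",(213,120,413,270),4)
pr=list(range(95,152,3))+list(range(-152,-92,3))
print("pad",fit(outer(w,2,(.5945,.0405),pr)))
print("foot",innerfit(w,2,(.595,.0405),.043,z,[a for a in range(100,262,4)]))
s=cam("side"); save(s,"s11.png",(270,190,390,280),6)
print("pad",fit(outer(s,2,(.5945,.0405),range(40,150,3))))
print("foot",innerfit(s,2,(.595,.0405),.043,z,range(40,150,4)))
c=cam("top"); save(c,"t11.png",(250,165,410,285),5)
E
```

```text
[0.5932 0.0403 0.1135]
pad (array([0.5938, 0.04  ]), np.float64(0.04707000489350362), 38, array([0.5954, 0.04  ]))
foot (array([0.595 , 0.0396]), 41, np.float64(0.0001275280423750219), np.float64(0.04299314680854956))
pad (array([0.5943, 0.0445]), np.float64(0.04619647996841637), 37, array([0.5944, 0.0424]))
foot (array([0.5951, 0.0392]), 28, np.float64(0.0002778289369750774), np.float64(0.042963924333881465))
```

View pics/s11.png

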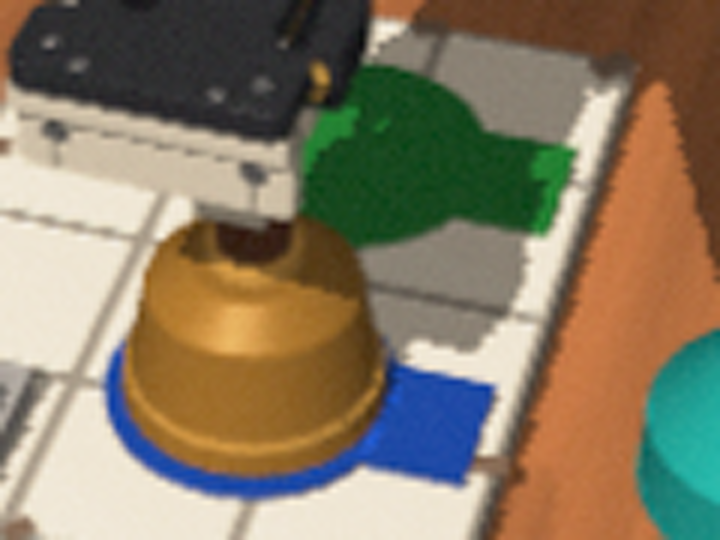

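View pics/w11.png

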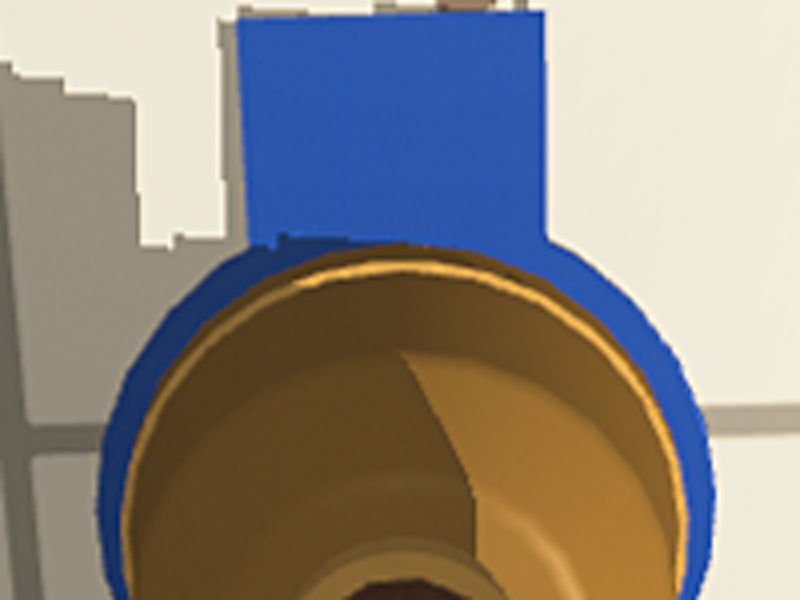

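View pics/t11.png

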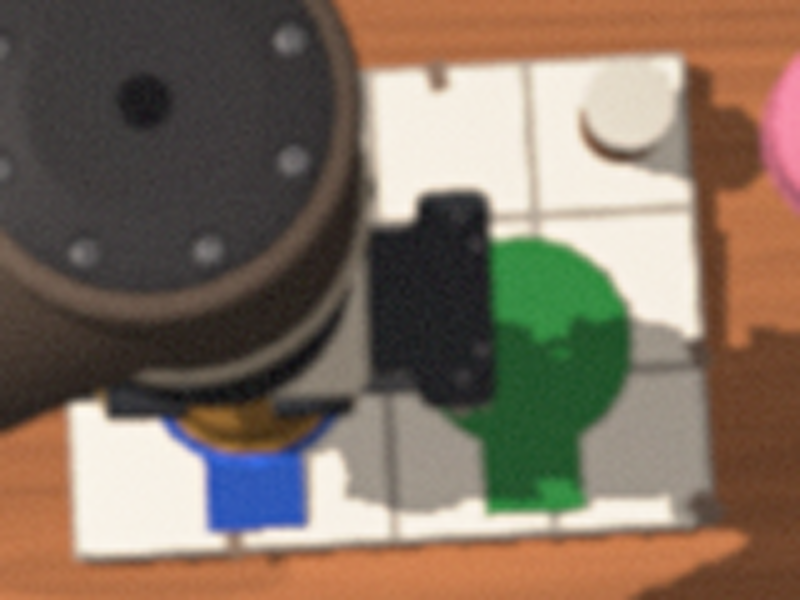

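The wrist view puts the foot within about 0.5 mm of the pad's centre: pad edges at 98 and 715, bell foot at 122 and 688. The side view's y offset is partly explained by it seeing the pad's 4 mm side wall. Setting down.

step_arm(increments=[[[-0.0003, 0.0004, 0.0003], [0, 0, 0], 1], [[-0.0003, 0.0004, 0.0008], [0, 0, 0], 1], [[-0.0003, 0.0004, 0.0008], [0, 0, 0], 1]])

```text
time_s: 30.4
tcp_pos: [0.5936, 0.0404, 0.1134]
eef_rot: [-180.0, 0.0, 180.0]
contact_force: [-3.0, -1.8, 5.5]
gripper_width: 0.0231
```

step_arm(increments=[[[0, 0, 0], [0, 0, 0], 0.6], [[0, 0, 0], [0, 0, 0], 0.4], [[0, 0, 0], [0, 0, 0], 0.2], [[0, 0, 0], [0, 0, 0], 0], [[0, 0, 0], [0, 0, 0], 0], [[0, 0, -0.03], [0, 0, 0], 0], [[0, 0, -0.07], [0, 0, 0], 0], [[0, 0, -0.11], [0, 0, 0], 0], [[0, 0, -0.13], [0, 0, 0], 0], [[0, 0, -0.13], [0, 0, 0], 0]])

```text
time_s: 31.4
tcp_pos: [0.5953, 0.041, 0.2467]
eef_rot: [179.9, 0.4, 180.0]
contact_force: [0.3, -0.5, -1.0]
gripper_width: 0.0876
```

```bash
python3 - <<'E'
from rel2 import *
print(r.get_state()["tcp_pos"])
w=cam("wrist"); save(w,"w12.png",(213,120,413,270),4)
pr=list(range(95,152,3))+list(range(-152,-92,3))
print("pad",fit(outer(w,2,(.5945,.0405),pr)))
print("foot",innerfit(w,2,(.595,.0405),.043,.024,[a for a in range(90,272,4)]))
E
```

```text
[0.5953 0.041  0.2467]
pad (array([0.5939, 0.04  ]), np.float64(0.047167216551628185), 38, array([0.5953, 0.04  ]))
foot (array([0.5949, 0.0397]), 46, np.float64(0.00013690283737227075), np.float64(0.04298550647135487))
```

View pics/w12.png

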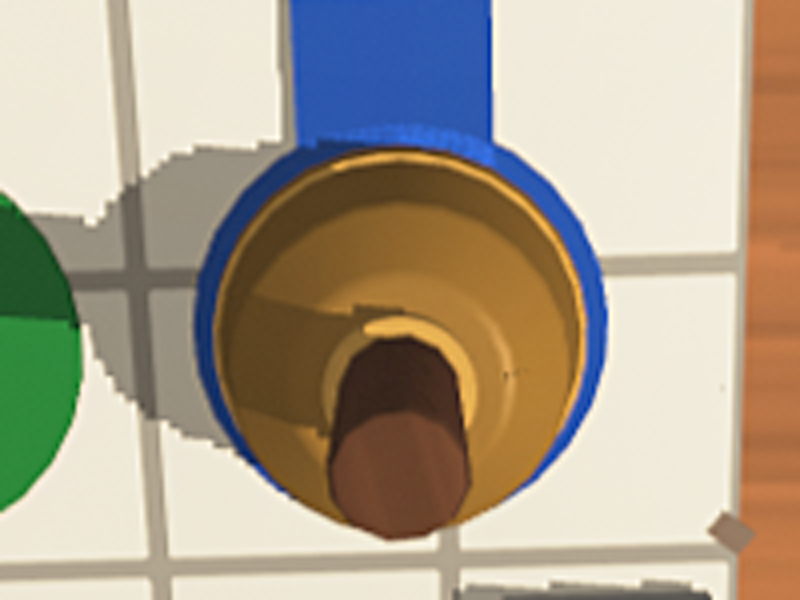

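The bell is upright on the blue pad with an even rim (foot–pad offset ≤0.5 mm). Now the funnel.

step_arm(increments=[[[0.188, 0.283, 0], [0, 0, 0], 0], [[0.188, 0.283, 0], [0, 0, 0], 0], [[0.188, 0.283, 0], [0, 0, 0], 0], [[0.188, 0.283, 0], [0, 0, 0], 0], [[0.188, 0.283, 0], [0, 0, 0], 0], [[0.188, 0.283, 0], [0, 0, 0], 0], [[0.188, 0.283, 0], [0, 0, 0], 0], [[0.188, 0.283, 0], [0, 0, 0], 0], [[0.188, 0.283, 0], [0, 0, 0], 0], [[0.188, 0.283, 0], [0, 0, 0], 0]])

```text
time_s: 32.45
tcp_pos: [0.4056, 0.323, 0.2419]
eef_rot: [-179.9, -0.0, 180.0]
contact_force: [1.1, -0.3, 0.5]
gripper_width: 0.0877
```

step_arm(increments=[[[0, 0, 0.02], [0, 0, 0], 0], [[0, 0, 0.03], [0, 0, 0], 0], [[0, 0, 0.03], [0, 0, 0], 0], [[0, 0, 0.03], [0, 0, 0], 0]])

```text
time_s: 32.85
tcp_pos: [0.4062, 0.3232, 0.2129]
eef_rot: [-180.0, 0.0, 179.9]
contact_force: [-0.2, -0.3, 0.5]
gripper_width: 0.0876
```

```bash
python3 - <<'E'
from h import *
np.set_printoptions(precision=4,suppress=True)
print(r.get_state()["tcp_pos"],r.get_state()["contact_force"])
w=cam("wrist"); save(w,"w13.png"); print(proj(w,(.4054,.3232,.124)))
E
```

```text
[0.4062 0.3232 0.2129] [-0.1592 -0.2952  0.509 ]
[314.6693 246.892 ]
```

View pics/w13.png

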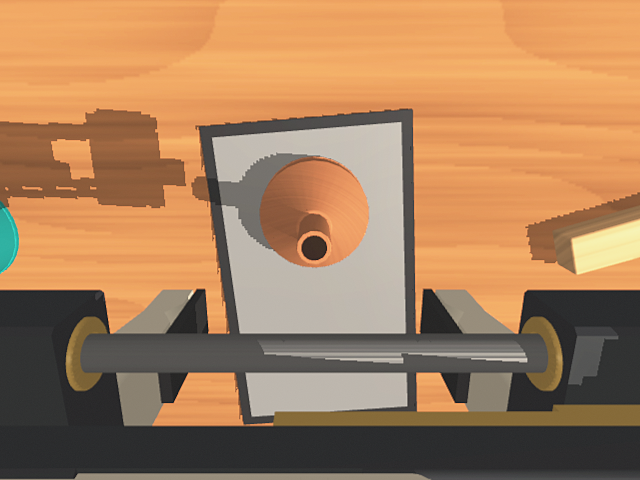

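The spout is at (314,247), as predicted. Gripping.

step_arm(increments=[[[0.0005, 0, 0.03], [0, 0, 0], 0], [[0.0005, 0, 0.07], [0, 0, 0], 0], [[0.0005, 0, 0.1], [0, 0, 0], 0], [[0.0005, 0, 0.118], [0, 0, 0], 0], [[0.0005, 0, 0.125], [0, 0, 0], 0], [[0.0005, 0, 0.126], [0, 0, 0], 0], [[0.0005, 0, 0.126], [0, 0, 0], 0.2], [[0.0005, 0, 0.126], [0, 0, 0], 0.4], [[0.0005, 0, 0.126], [0, 0, 0], 0.5], [[0.0005, 0, 0.126], [0, 0, 0], 0.6]], force=20)

```text
time_s: 33.9
tcp_pos: [0.4054, 0.3241, 0.0875]
eef_rot: [179.9, 0.0, 180.0]
contact_force: [0.2, 0.2, -0.1]
gripper_width: 0.0612
```

step_arm(increments=[[[0, 0, 0], [0, 0, 0], 0.7], [[0, 0, 0], [0, 0, 0], 0.8], [[0, 0, 0], [0, 0, 0], 1], [[0, 0, 0], [0, 0, 0], 1], [[0, 0, 0], [0, 0, 0], 1]])

```text
time_s: 34.4
tcp_pos: [0.4051, 0.3237, 0.0867]
eef_rot: [-180.0, -0.0, 180.0]
contact_force: [0.1, 0.2, -1.6]
gripper_width: 0.0217
```

step_arm(increments=[[[0, 0, -0.02], [0, 0, 0], 1], [[0, 0, -0.06], [0, 0, 0], 1], [[0, 0, -0.1], [0, 0, 0], 1], [[0, 0, -0.14], [0, 0, 0], 1], [[0, -0.01, -0.17], [0, 0, 0], 1], [[-0.01, -0.04, -0.18], [0, 0, 0], 1], [[-0.027, -0.075, -0.18], [0, 0, 0], 1], [[-0.045, -0.11, -0.18], [0, 0, 0], 1], [[-0.065, -0.15, -0.18], [0, 0, 0], 1], [[-0.085, -0.19, -0.18], [0, 0, 0], 1]])

```text
time_s: 35.4
tcp_pos: [0.4901, 0.1322, 0.2665]
eef_rot: [180.0, -0.0, -180.0]
contact_force: [0.8, 0.1, -2.3]
gripper_width: 0.0213
```

step_arm(increments=[[[-0.02, -0.04, 0], [0, 0, 0], 1], [[-0.04, -0.08, 0], [0, 0, 0], 1], [[-0.06, -0.12, 0], [0, 0, 0], 1], [[-0.08, -0.16, 0], [0, 0, 0], 1], [[-0.095, -0.19, 0], [0, 0, 0], 1], [[-0.104, -0.207, 0], [0, 0, 0], 1], [[-0.108, -0.214, 0], [0, 0, 0], 1], [[-0.108, -0.214, 0], [0, 0, 0], 1], [[-0.108, -0.214, 0], [0, 0, 0], 1]])

```text
time_s: 36.3
tcp_pos: [0.5975, -0.0797, 0.2664]
eef_rot: [180.0, -0.0, 180.0]
contact_force: [-0.3, -0.2, -2.9]
gripper_width: 0.0216
```

```bash
python3 - <<'E'
from rel2 import *
print(r.get_state()["tcp_pos"],r.get_state()["contact_force"])
w=cam("wrist"); save(w,"w14.png")
E
```

```text
[ 0.5975 -0.0797  0.2664] [-0.3167 -0.2157 -2.9255]
```

View pics/w14.png

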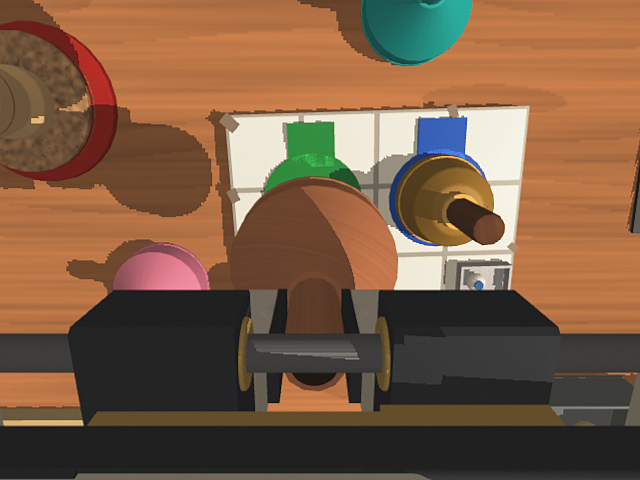

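The funnel hangs upright above the green pad, and the bell stands clear to the right. Lowering to about 4 mm above.

step_arm(increments=[[[0, -0.001, 0.02], [0, 0, 0], 1], [[0, -0.001, 0.05], [0, 0, 0], 1], [[0, -0.001, 0.085], [0, 0, 0], 1], [[0, -0.001, 0.115], [0, 0, 0], 1], [[0, -0.001, 0.135], [0, 0, 0], 1], [[0, -0.001, 0.147], [0, 0, 0], 1], [[0, -0.001, 0.153], [0, 0, 0], 1], [[0, -0.001, 0.155], [0, 0, 0], 1], [[0, -0.001, 0.155], [0, 0, 0], 1], [[0, -0.001, 0.155], [0, 0, 0], 1]])

```text
time_s: 37.35
tcp_pos: [0.5986, -0.0812, 0.1129]
eef_rot: [180.0, 0.1, 180.0]
contact_force: [-0.1, -0.2, -2.3]
gripper_width: 0.0215
```

```bash
python3 - <<'E'
from rel2 import *
print(r.get_state()["tcp_pos"])
z=.024+r.get_state()["tcp_pos"][2]-.1067
w=cam("wrist"); save(w,"w15.png",(213,120,413,270),4)
pr=list(range(95,152,3))+list(range(-152,-92,3))
print("pad",fit(outer(w,1,(.598,-.081),pr)))
print("foot",innerfit(w,1,(.598,-.081),.045,z,[a for a in range(95,265,4)]))
E
```

```text
[ 0.5986 -0.0812  0.1129]
pad (array([ 0.5982, -0.0814]), np.float64(0.04721822915089772), 31, array([ 0.5994, -0.0815]))
foot (array([ 0.5985, -0.0817]), 37, np.float64(0.00034881844134441894), np.float64(0.04516369243761345))
```

View pics/w15.png

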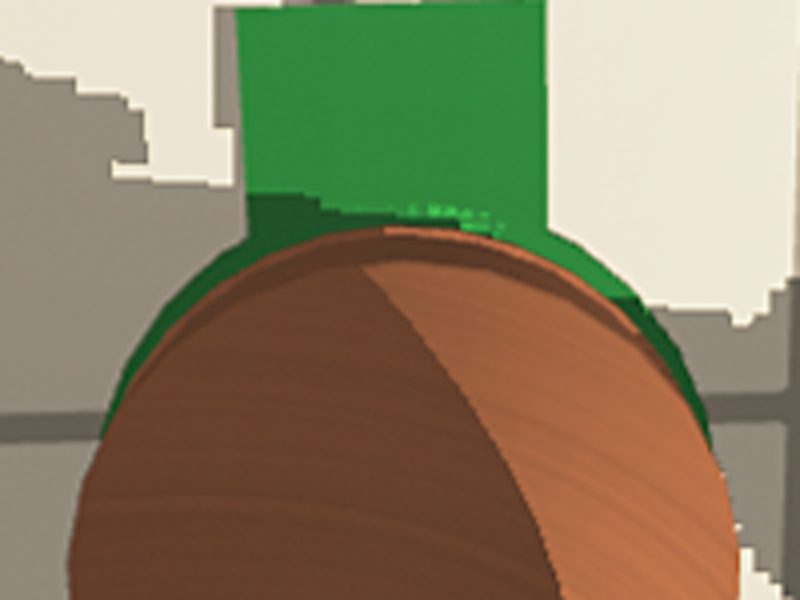

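```bash
python3 - <<'E'
from rel2 import *
print(r.get_state()["tcp_pos"])
z=.024+r.get_state()["tcp_pos"][2]-.1067
w=cam("wrist")
for h in (40,55,65):
  print("foot",h,innerfit(w,1,(.598,-.081),.045,z,range(180-h,181+h,4)))
# pad from tab edges: centreline y at tab, shelf yaw
H=w["img"].astype(float); m=((H[...,1]-H[...,0]>25)&(H[...,1]-H[...,2]>15))
for v in (128,140,160,170):
    u=np.where(m[v])[0]; a=ray(w,u.min(),v,.024);b=ray(w,u.max()+1,v,.024); print(a[:2],b[:2],(a+b)[1]/2,b[1]-a[1])
E
```

```text
[ 0.5986 -0.0812  0.1128]
foot 40 (array([ 0.5986, -0.0819]), 21, np.float64(8.034538749632522e-05), np.float64(0.04500471496094118))
foot 55 (array([ 0.5985, -0.0818]), 28, np.float64(0.0001605344219244506), np.float64(0.045028840875246966))
foot 65 (array([ 0.5984, -0.0818]), 33, np.float64(0.00023555290007899344), np.float64(0.04507049589009865))
[ 0.5277 -0.1053] [ 0.5277 -0.0612] -0.0832496133421439 0.044069174189786606
[ 0.5343 -0.1049] [ 0.5343 -0.0611] -0.0829777078270041 0.04384068942671345
[ 0.5455 -0.1046] [ 0.5455 -0.0608] -0.08270733117476545 0.043836461933259865
[ 0.5513 -0.1042] [ 0.5513 -0.0607] -0.08242432750638978 0.04354400744550872
```

step_arm(increments=[[[0, 0.0007, 0.002], [0, 0, 0], 1], [[0, 0.0007, 0.004], [0, 0, 0], 1], [[0, 0.0007, 0.005], [0, 0, 0], 1], [[0, 0.0007, 0.0055], [0, 0, 0], 1], [[0, 0.0007, 0.0055], [0, 0, 0], 1], [[0, 0.0007, 0.0055], [0, 0, 0], 1]])

```text
time_s: 38.05
tcp_pos: [0.5979, -0.0807, 0.1066]
eef_rot: [-180.0, 0.0, 180.0]
contact_force: [-2.6, 0.6, 5.1]
gripper_width: 0.0213
```

step_arm(increments=[[[0, 0, 0.0003], [0, 0, 0], 1], [[0, 0, 0.0007], [0, 0, 0], 1], [[0, 0, 0.0007], [0, 0, 0], 1]])

```text
time_s: 38.35
tcp_pos: [0.598, -0.0808, 0.1066]
eef_rot: [-180.0, 0.0, 180.0]
contact_force: [-4.2, 0.2, 8.7]
gripper_width: 0.021
```

step_arm(increments=[[[0, 0, -0.0005], [0, 0, 0], 0.6], [[0, 0, -0.0005], [0, 0, 0], 0.4], [[0, 0, -0.0005], [0, 0, 0], 0.2], [[0, 0, -0.0005], [0, 0, 0], 0], [[0, 0, -0.0005], [0, 0, 0], 0], [[0, 0, -0.03], [0, 0, 0], 0], [[0, 0, -0.07], [0, 0, 0], 0], [[0, 0, -0.11], [0, 0, 0], 0], [[0, 0, -0.14], [0, 0, 0], 0], [[0, 0, -0.14], [0, 0, 0], 0]])

```text
time_s: 39.35
tcp_pos: [0.6003, -0.0807, 0.2508]
eef_rot: [180.0, 0.5, -180.0]
contact_force: [0.6, -0.6, -0.6]
gripper_width: 0.0869
```

step_arm(increments=[[[0.05, 0, 0], [0, 0, 0], 0], [[0.07, 0, 0], [0, 0, 0], 0], [[0.07, 0, 0], [0, 0, 0], 0], [[0.07, 0, 0], [0, 0, 0], 0]])

```text
time_s: 39.75
tcp_pos: [0.5279, -0.0805, 0.2457]
eef_rot: [180.0, 0.0, 180.0]
contact_force: [-0.3, 0.4, 0.1]
gripper_width: 0.0876
```

```bash
python3 - <<'E'
from rel2 import *
print(r.get_state()["tcp_pos"])
w=cam("wrist"); save(w,"w16.png")
print("pad g",fit(outer(w,1,(.598,-.081),list(range(95,152,3))+list(range(-152,-92,3)))))
for h in (55,75): print("foot g",innerfit(w,1,(.598,-.081),.045,.024,range(180-h,181+h,4)))
print("pad b",fit(outer(w,2,(.594,.04),list(range(95,152,3))+list(range(-152,-92,3)))))
print("foot b",innerfit(w,2,(.594,.04),.043,.024,range(100,262,4)))
s=cam("side"); save(s,"s16.png")
E
```

```text
[ 0.5279 -0.0805  0.2457]
pad g (array([ 0.598 , -0.0814]), np.float64(0.04727273243098961), 38, array([ 0.5992, -0.0814]))
foot g (array([ 0.5979, -0.0813]), 28, np.float64(0.000196079872086334), np.float64(0.04503130665517179))
foot g (array([ 0.5978, -0.0813]), 38, np.float64(0.00027491279422404595), np.float64(0.04510759296907341))
pad b (array([0.5941, 0.0393]), np.float64(0.04743928658145076), 37, array([0.595 , 0.0393]))
foot b (array([0.5952, 0.0404]), 41, np.float64(0.0004269544190354996), np.float64(0.04320316680594269))
```

View pics/w16.png

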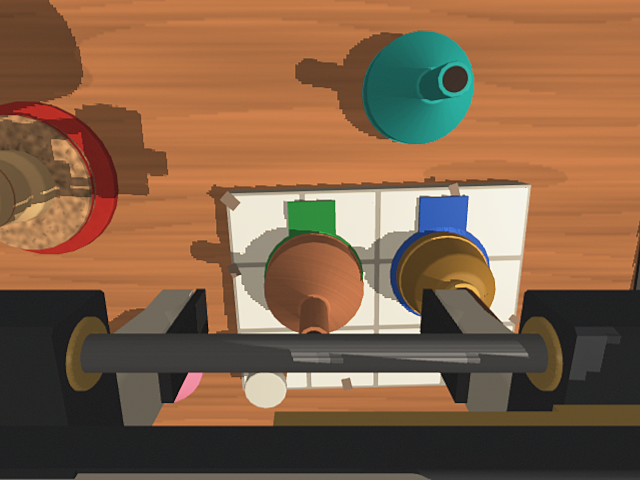

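View pics/s16.png

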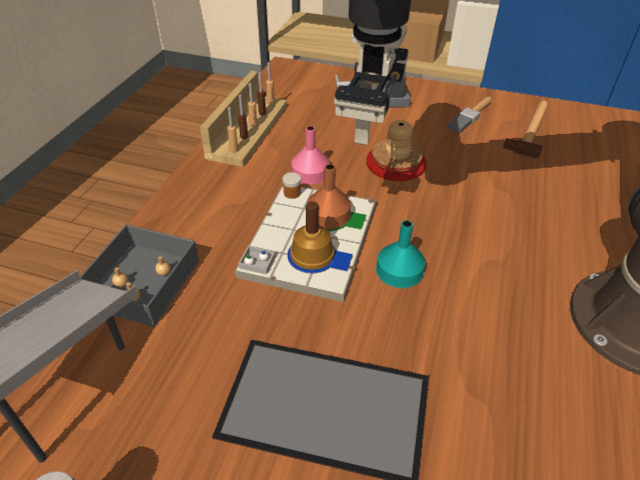

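The funnel is within about 1 mm of the green pad's centre and everything is upright. Clearing the arm for a last top view.

step_arm(increments=[[[0.23, -0.42, -0.03], [0, 0, 0], 0], [[0.23, -0.42, -0.03], [0, 0, 0], 0], [[0.23, -0.42, -0.03], [0, 0, 0], 0], [[0.23, -0.42, -0.03], [0, 0, 0], 0], [[0.23, -0.42, -0.03], [0, 0, 0], 0], [[0.23, -0.42, -0.03], [0, 0, 0], 0], [[0.23, -0.42, -0.03], [0, 0, 0], 0], [[0.23, -0.42, -0.03], [0, 0, 0], 0], [[0.23, -0.42, -0.03], [0, 0, 0], 0], [[0.23, -0.42, -0.03], [0, 0, 0], 0]])

```text
time_s: 40.85
tcp_pos: [0.2963, -0.5036, 0.2748]
eef_rot: [180.0, -0.1, 179.9]
contact_force: [-1.1, 0.1, 1.0]
gripper_width: 0.0878
```

step_arm(increments=[[[0, 0, 0], [0, 0, 0], 0], [[0, 0, 0], [0, 0, 0], 0], [[0, 0, 0], [0, 0, 0], 0], [[0, 0, 0], [0, 0, 0], 0]])

```text
time_s: 41.25
tcp_pos: [0.2985, -0.4998, 0.2755]
eef_rot: [180.0, 0.0, -180.0]
contact_force: [-0.4, -0.1, 0.5]
gripper_width: 0.0877
```

```bash
python3 - <<'E'
from rel2 import *
c=cam("top"); save(c,"t17.png"); save(c,"t17b.png",(250,165,410,285),5)
for nm,ch,xy,R in [("b",2,(.5945,.0415),.043),("g",1,(.5985,-.079),.045)]:
    print(nm,fit(outer(c,ch,xy,range(-150,151,3))),innerfit(c,ch,xy,R,.024,range(0,360,6)))
for nm,xyz in [("torso",(.507,-.339,.1075)),("cork",(.507,-.339,.032)),("bell",(.5939,.0404,.146)),("fun",(.598,-.081,.144))]: print(nm,proj(c,xyz))
E
```

```text
b (array([0.5944, 0.0421]), np.float64(0.04765370523082589), 101, array([0.5943, 0.0421])) (array([0.5948, 0.0422]), 60, np.float64(0.0006196390689244747), np.float64(0.04238322556243321))Traceback (most recent call last):
  File "<stdin>", line 4, in <module>
  File "wpad.py", line 7, in fit
    x=np.linalg.lstsq(A,(W**2).sum(1),rcond=None)[0]; R0=np.sqrt(x[2]+x[:2]@x[:2])
                        ~~~~~~~~~~^^^
    return umr_sum(a, axis, dtype, out, keepdims, initial, where)
numpy.exceptions.AxisError: axis 1 is out of bounds for array of dimension 1
```

View pics/t17.png

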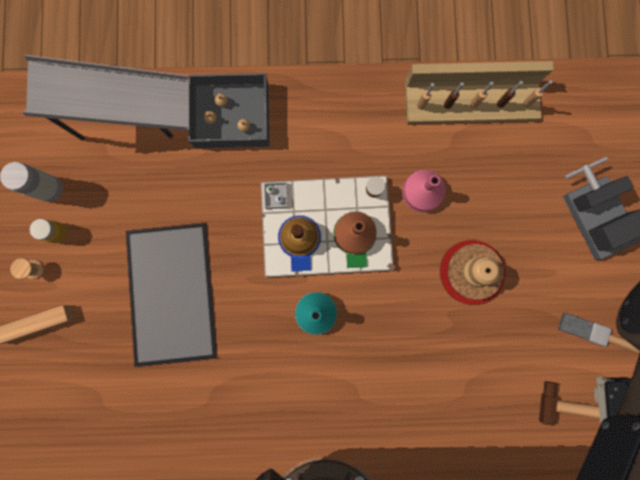

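View pics/t17b.png

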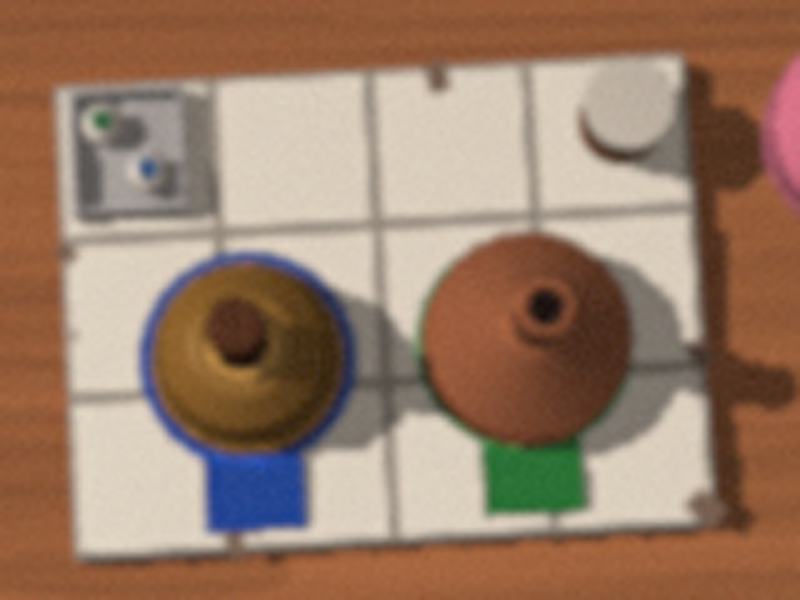

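The top view shows the bell centred on the blue pad (0.4 mm offset), the funnel on the green pad, the jar unmoved and the torso on the stand (hole at about (488,269)). I'll check that last position, then hand in.

```bash
python3 - <<'E'
from rel2 import *
c=cam("top"); print(proj(c,(.507,-.339,.1075)), ray(c,488,269.5,.1075)[:2]); print(r.get_state()["contact_force"])
g=c["img"][255:285,470:505].sum(2).astype(float); i=np.unravel_index(g.argmin(),g.shape); print(i[1]+470,i[0]+255, ray(c,i[1]+470,i[0]+255,.1075)[:2])
E
python3 -c "from plant import r; print(r.close_job())"
```

```text
[488.4468 270.2219] [ 0.5085 -0.3382]
[0.1568 0.1335 0.4168]
487 270 [ 0.5075 -0.3361]
the job is handed in; nothing more can be done
None
```

The job is handed in at about 41 s, done in the order you asked. The bell and then the funnel went onto the grey mat, and the torso block went onto the cork stand. After that I put the bell back on the blue pad and the funnel back on the green pad.

**Last checks:**
- **Bell:** its foot is about 0.4–0.5 mm from the blue pad's centre, in both the wrist view and the final top view. One later wrist view, with a finger in the way, read about 1 mm.
- **Funnel:** about 0.1–1 mm off the green pad's centre in the wrist view. The top-view measurement failed because too little of the pad's rim shows, so I checked that one only by eye.
- **Torso:** upright and within about 1–3 mm of the stand's centre.
- **Everything else:** everything I moved is upright, the glue jar was never touched, and the arm is clear of everything.

**Where the cameras disagreed:** the top and side cameras place the pads about 2 mm further left than the wrist camera does. I centred the bell and funnel by the foot-to-pad offset within the wrist picture, so this difference should largely cancel out.

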